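# Get the lantern packs charging

## Robot

A 6-joint arm with a two-finger parallel gripper is mounted at the origin on the work surface. World frame = base frame: x ahead of the robot, y to its left, z up, the work surface at z = 0. Lengths are in m, angles in rad, forces in N, time in s.
With the tool pointing down it reaches from about 0.275 to 0.75 m from the base axis. Payload 10.2 kg.
Tool frame: the origin (TCP) lies midway between the tips of the shut fingers; the grasp point (between the pads) lies 19 mm behind it; x points along the fingers, y is the direction in which the jaws open and shut, and the axes are right-handed (so a half turn about x gives the same grasp; the last joint's range is limited). The gripper opens to 85 mm and grips with 20 to 120 N. Pads are 22 mm wide; open, the fingers measure 114 mm over their backs; the gripper's body (76 mm by 85 mm) begins 54 mm behind the grasp point. The pads swing forward as they close: fully open they stand 13 mm farther back than shut.
Start: joints at [1.031, 0.313, 1.498, -0, 1.331, -0.223], TCP at [0.164, 0.499, 0.231] pointing down, gripper open.
Joint ranges: [-2.94, 2.94], [-0.97, 2.17], [0.19, 2.56], [-1.23, 4.37], [0.02, 3.11], [-2.88, 2.88]. Speed limits (rad/s): [2.39, 2.39, 3.01, 3.14, 3.14, 3.14].

## Interface

Orientations are given as a unit quaternion [x, y, z, w].
In Python, from plant import ctrl gives the robot as it stands. The module is installed in compiled form; this text tells all that it offers.
- The arm moves only by the tool carry_out, never from a script. Its arguments are lists of equal length, an entry for each row: "translation": the shift along the tool's x, y, z in cm, a list of three; "twist": the turn, a rotation vector about the tool's x, y, z in degrees, a list of three; "jaw": the finger opening in cm, from 0 to 8.54. A call has 1 to 20 rows; each row is the pose to reach, as a shift and turn from the pose commanded when the call began, along the tool's axes at that moment; what a row does not reach only later rows make up. A row lasts 1/10 s, in which the tool goes at most 50 mm and 8.59 degrees, less where a joint would pass 70% of its speed; a pose out of reach is approached as far as the arm can. A call with a gripper value outside its range is refused whole. The fingers move at their own pace and stop on an object; "force" is the grip in N (left out, the last holds). Time passes only in rows, so rows that repeat a pose let the fingers close. It gives the time, the measured TCP pose, the force and the opening at its end, in the units of the state.
- ctrl.get_state(): the state, without advancing time (a new reading comes with each control period).
- ctrl.capture(name): name is "side" or "top" or "wrist"; returns a dict with "image" (480x640x3 uint8, red, green, blue), "camera_matrix" (3x3 intrinsics, pixels), "origin" and "orientation" of the camera in the world. Camera axes: x right, y down, z forward; pixel columns grow to the right and rows downward; lengths in m; the calibration is good to about 2 mm. A picture is of the moment at which its call begins. There is no depth.
- ctrl.finish_job(): hands the job in, once; it reports no verdict.
The state is a dict: "clock": time; "joint_pos": joint angles; "joint_vel": joint speeds; "joint_efforts": joint torques, N m; "position": TCP position; "eef_rot": TCP orientation; "wrist_force": force on the tool from outside, world axes, zero at the start; "ft_torque": the same for the moment, N m; "width": opening from 0.0 (shut) to 1.0 (fully open).
Only numpy, scipy, OpenCV 4.12 (cv2) and the standard library are available. Lean on these libraries where they do the work, as an engineer would, in place of code of your own. Each camera call takes 0.05 s, during which the arm holds its last target.

## Task

The lantern battery packs have slipped into the gap between the crates: fish out every one with the bent rod, not with the fingers, lay them all flat and right way up inside the charging tray, and hang the rod back on its fork. Also set the solar panel, first the blue carriage (left leaf) to its orange mark, then the green one (right leaf) to its yellow mark: both have play, so draw the carriage back at least a centimetre below its mark, then bring it up to the mark without running past it, and leave the hand grip with its play taken up on that upward side. Leave everything else where it stands.

Things in the scene. Friction and masses are not known exactly. Their poses are not given: they have to be found in the camera images.
- bay: Two upturned red crates, 120 mm high, fixed, with a gap 54 mm wide between them, too narrow and deep for the fingers. Origin: on the table, on the gap's centre line at its open mouth. The gap runs along +y for 325 mm to a closed end, open above, its floor the bare table; -y leads out of the mouth over bare table. Small crate (90 x 360 mm) on the -x side, large one (240 x 360 mm) on the +x side.
- rod: Bent steel rod, loose, 0.12 kg, 205 mm tall, hanging upright. Origin: under its foot, on the handle's axis. Wooden handle block: 44 mm (x), 30 mm (y), z = 145 to 205 mm. Below it an 8 mm round shaft on the axis to z = 75 mm, cranked to x = -16 mm below z = 50; at the bottom a foot 8 mm thick along x, from x = -20 to 20 mm, z = 0 to 8 mm.
- hanger: Fixed grey fork stand. Origin: on the table under the hung rod's axis. Two 12 mm prongs along y, 20 mm slot between, tops at z = 165 mm, from y = -26 mm to the post at y = 68 mm; open to -y. Hung, the rod's block rests on the prongs, shaft in the slot, its origin 20 mm above this origin. Base plate 80 x 150 mm, 10 mm thick. The rod starts with axes parallel to these within 0.05 rad.
- tray: Shallow grey charging tray with black rim and two brass strips, fixed, 100 mm along x, 260 mm along y outside; rim 6 mm thick, 12 mm high; floor 6 mm above the table. Origin: centre of the underside, on the table. Room for three packs end to end along y.
- adjuster: Aluminium base of the solar panel's adjuster, fixed, 270 mm along x, 210 mm along y (y = -155 to 55 mm), 18 mm high, with two parallel slides: the blue carriage (y = -12 mm) and the green carriage (y = -88 mm). Its +x is 'up' for both. Origin on the table, at the middle of the length. The solar panel's two leaves are at its +x end.
- blue_mark: Orange clip with a black line across it (14 x 18 x 8 mm) on the scale beside the blue carriage, fixed: the set mark for the blue carriage. Origin: at its underside under the line. Its x axis is the adjuster's x; the line runs along y.
- blue_pointer (a point): Tip of the black pointer on the blue carriage, next to its clip. It is at the mark when its x in the frame of blue_mark is 0; negative is below the mark, positive past it.
- blue (a joint): Travel in m of the blue carriage, which tilts the left leaf of the panel, along the adjuster's +x, 0 (lowest) to 0.13. Friction about 4 N (plus damping 8 N s/m); stays where it is left. It starts 15 mm or more above the mark.
- blue_play (a joint): Play in m of the hand grip in the blue carriage, along the same +x: 0 (against the lower stop: pulling back moves the carriage) to 0.014 (against the upper stop: pushing +x moves the carriage). In between the grip moves freely (0.5 N) and the carriage stands still. It starts between 0 and 0.004.
- blue_grip (a point): Centre of the top of the blue carriage's hand grip, an upright black square post of 22 x 22 mm, sides parallel to the adjuster's x and y; its top is 87 mm above the table and the post is free from 40 mm above the table upward. The two posts stand 76 mm apart in y.
- green_mark: Yellow clip with a black line across it (14 x 18 x 8 mm) on the scale beside the green carriage, fixed: the set mark for the green carriage. Origin: at its underside under the line. Its x axis is the adjuster's x; the line runs along y.
- green_pointer (a point): Tip of the black pointer on the green carriage, next to its clip. It is at the mark when its x in the frame of green_mark is 0; negative is below the mark, positive past it.
- green (a joint): Travel in m of the green carriage, which tilts the right leaf of the panel, along the adjuster's +x, 0 (lowest) to 0.13. Friction about 4 N (plus damping 8 N s/m); stays where it is left. It starts 15 mm or more above the mark.
- green_play (a joint): Play in m of the hand grip in the green carriage, along the same +x: 0 (against the lower stop: pulling back moves the carriage) to 0.014 (against the upper stop: pushing +x moves the carriage). In between the grip moves freely (0.5 N) and the carriage stands still. It starts between 0 and 0.004.
- green_grip (a point): Centre of the top of the green carriage's hand grip, an upright black square post of 22 x 22 mm, sides parallel to the adjuster's x and y; its top is 87 mm above the table and the post is free from 40 mm above the table upward. The two posts stand 76 mm apart in y.
- pack1: Yellow lantern battery pack with black ends, loose, 0.15 kg, 40 mm along x, 62 mm along y, 32 mm high. Origin: centre of the underside. Starts standing flat on the table in the gap of the bay, its y along the gap to within 0.06 rad. Two or three packs are there; an absent one reads None.
- pack2: Yellow lantern battery pack with black ends, loose, 0.15 kg, 40 mm along x, 62 mm along y, 32 mm high. Origin: centre of the underside. Starts standing flat on the table in the gap of the bay, its y along the gap to within 0.06 rad. Two or three packs are there; an absent one reads None.
- pack3: Yellow lantern battery pack with black ends, loose, 0.15 kg, 40 mm along x, 62 mm along y, 32 mm high. Origin: centre of the underside. Starts standing flat on the table in the gap of the bay, its y along the gap to within 0.06 rad. Two or three packs are there; an absent one reads None.
- lantern: White solar lantern, 110 mm across, 100 mm tall, on the large crate; loose bystander, to be left alone. Origin: its underside, near the middle.
- tin: Round steel tin with brass-coloured lid, 94 mm across, 44 mm tall, on the table; loose bystander, to be left alone. Origin: its underside, near the middle.
- tumbler: Glass tumbler, 72 mm across, 85 mm tall, on the table; loose bystander, to be left alone. Origin: its underside, near the middle.
- torch: Black plastic torch with a green press button, 150 mm long, 48 mm thick, lying along its y; loose bystander, to be left alone. Origin: its underside, near the middle.
- spoon: Steel spoon, 160 mm long, lying along its x on the table; loose bystander, to be left alone. Origin: its underside, near the middle.
- mug: Blue mug, 80 mm across, 90 mm tall, on the table; loose bystander, to be left alone. Origin: its underside, near the middle.
There are look-alikes about, which are no part of the job. Leave any grey or red look-alike of the pack2 alone.

How it is judged:
On the way, in this order (a step that is already met when the one before it is completed fails the run):
1. the blue carriage is drawn back until its pointer is at least 8 mm below the mark (x of blue_pointer in the frame of blue_mark below -0.008 m), for 0.1 s.
2. the blue pointer is brought up to within 3 mm of its mark with the play taken up (x of blue_pointer in the frame of blue_mark between -0.003 and 0.003 m and value of joint blue_play above 0.01 m), for 0.3 s.
3. the green carriage is drawn back until its pointer is at least 8 mm below the mark (x of green_pointer in the frame of green_mark below -0.008 m), for 0.1 s.
4. the green pointer is brought up to within 3 mm of its mark with the play taken up (x of green_pointer in the frame of green_mark between -0.003 and 0.003 m and value of joint green_play above 0.01 m), for 0.3 s.
At the end, for the whole second after the job is handed in: Each present pack lies flat, upright (0.15 rad) and at rest on the tray floor, centre within 34 mm (x), 110 mm (y) of the tray centre; the rod hangs upright on its fork (x 12, y 20, height 7 mm); both pointers are within 3 mm of their marks and both plays read above 10 mm (all of step 2 and all of step 4 and x of pack1 in the frame of tray between -0.034 and 0.034 m and y of pack1 in the frame of tray between -0.11 and 0.11 m and z of pack1 in the frame of tray between 0.002 and 0.01 m and angle between each of pack1, pack2, pack3, rod's own z axis and vertical below 0.15 rad and linear speed of each of pack1, pack2, pack3 below 0.02 m/s and x of pack2 in the frame of tray between -0.034 and 0.034 m and y of pack2 in the frame of tray between -0.11 and 0.11 m and z of pack2 in the frame of tray between 0.002 and 0.01 m and x of pack3 in the frame of tray between -0.034 and 0.034 m and y of pack3 in the frame of tray between -0.11 and 0.11 m and z of pack3 in the frame of tray between 0.002 and 0.01 m and x of rod in the frame of hanger between -0.012 and 0.012 m and y of rod in the frame of hanger between -0.02 and 0.025 m and z of rod in the frame of hanger between 0.013 and 0.027 m); the robot touches nothing.
It fails at once if a carriage is driven upward while its pointer is more than 7 mm past its mark ((x of blue_pointer in the frame of blue_mark above 0.007 m and value of joint blue_play above 0.01 m and velocity of joint blue above 0.008 m/s) or (x of green_pointer in the frame of green_mark above 0.007 m and value of joint green_play above 0.01 m and velocity of joint green above 0.008 m/s)).
It fails at once if the fingers touch a pack while it is in the gap ((contact force between the fingers and pack1 above 0.5 N and y of pack1 in the frame of bay above 0 m and height (world z) of pack1 below 0.06 m) or (contact force between the fingers and pack2 above 0.5 N and y of pack2 in the frame of bay above 0 m and height (world z) of pack2 below 0.06 m) or (contact force between the fingers and pack3 above 0.5 N and y of pack3 in the frame of bay above 0 m and height (world z) of pack3 below 0.06 m)).
It fails at once if a bystander is moved more than 30 mm or tipped over (distance of any of lantern, tin, tumbler, torch, spoon, mug from where it was at the start of the episode above 0.03 m or angle between any of lantern, tin, tumbler, torch, spoon, mug's own z axis and vertical above 0.5 rad).
Of pack1, pack2, pack3 only 2 to 3 are there at a start; the rules pass over those that are not, and their reading is None.
At some moment in a run one of pack1, pack2, pack3 may be knocked a few centimetres aside while the robot is not near it.
It also fails if it takes over 208 s, if anything falls off the work surface, if the arm or the gripper's body presses on something with over 40 N, if the wrist force passes 120 N, or if a joint passes its speed limit or range.

## Working session

There is one attempt and no reset: what is moved stays moved. The work goes in short steps, Python scripts to look and compute and a tool call to move; the robot and the scene stay as the last step left them, time stands still between calls to the robot, and variables do not carry over. Pictures are saved under pics/ and viewed, and the job is handed in when it is done.

Besides the shell and the picture viewer there is one more tool, called in YAML: its name, and indented under it one key for each argument. carry_out: Moves the arm, as the interface text tells. Its arguments: {"type":"object","properties":{"translation":{"type":"array"},"twist":{"type":"array"},"jaw":{"type":"array"},"force":{"type":"number"}},"required":["translation","twist","jaw"]}

```bash
ls; mkdir -p pics
python3 - <<'E'
from plant import ctrl
import cv2
print(ctrl.get_state())
for n in ["side","top","wrist"]:
    d=ctrl.capture(n); cv2.imwrite(f"pics/{n}0.png",d["image"][:,:,::-1]); print(n,d["camera_matrix"],d["origin"],d["orientation"])
E
```

```text
pics
{'clock': 0.0, 'joint_pos': array([ 1.03061724e+00,  3.13454118e-01,  1.49843687e+00,  2.15819162e-05,
        1.33099226e+00, -2.23401313e-01]), 'joint_vel': array([-0.00114724,  0.00016842, -0.00064094, -0.00301035,  0.00062136,
        0.00049516]), 'joint_efforts': array([-7.57495727e-04, -4.12273800e+01, -2.59734195e+01, -3.51078988e-04,
        4.26922154e-03, -2.21862507e-06]), 'position': array([0.16341402, 0.49865277, 0.23073305]), 'eef_rot': array([ 0.11111125,  0.69843215, -0.11195261,  0.69807839]), 'wrist_force': array([-0.37827269, -0.10881889, -0.19980639]), 'ft_torque': array([-0.02754234,  0.01011106, -0.02214063]), 'width': 1.0030779789109199}
side [[495.52193791   0.         319.77206905]
 [  0.         495.52193791 239.39347064]
 [  0.           0.           1.        ]] [0.13257745 1.09110565 1.12395176] [-0.16484735  0.89521651 -0.40686249  0.07665286]
top [[609.16678603   0.         320.51766478]
 [  0.         609.16678603 231.87932202]
 [  0.           0.           1.        ]] [ 0.46037025 -0.00932148  1.51593558] [ 0.71559826 -0.69764459  0.01840782 -0.02953482]
wrist [[412.19347189   0.         320.13012768]
 [  0.         412.19347189 227.70484339]
 [  0.           0.           1.        ]] [0.08777955 0.52427714 0.37373264] [0.79991319 0.57923073 0.09132864 0.12763122]
```

View pics/top0.png

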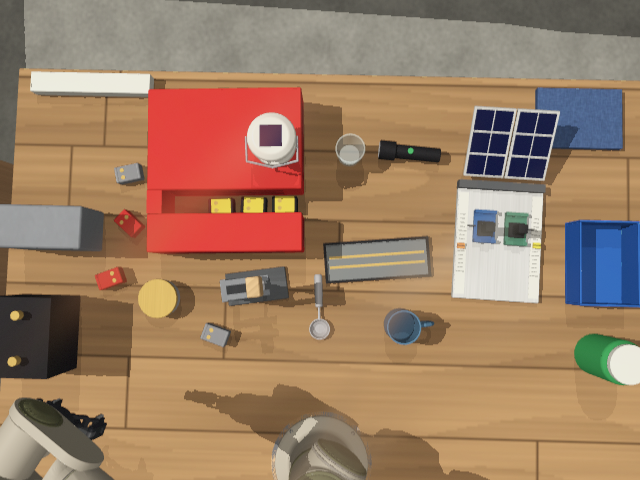

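View pics/side0.png

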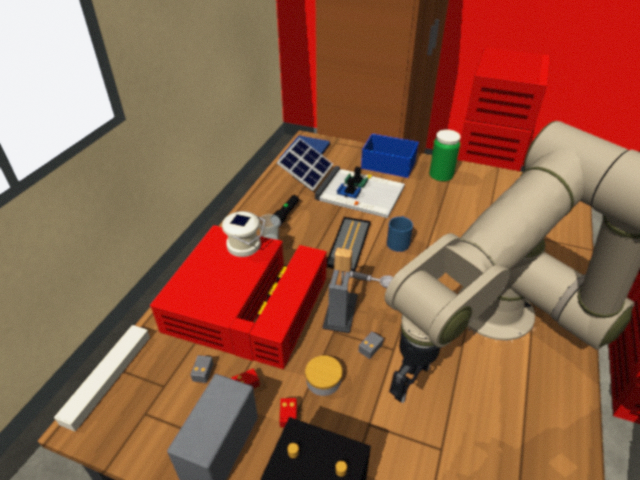

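View pics/wrist0.png

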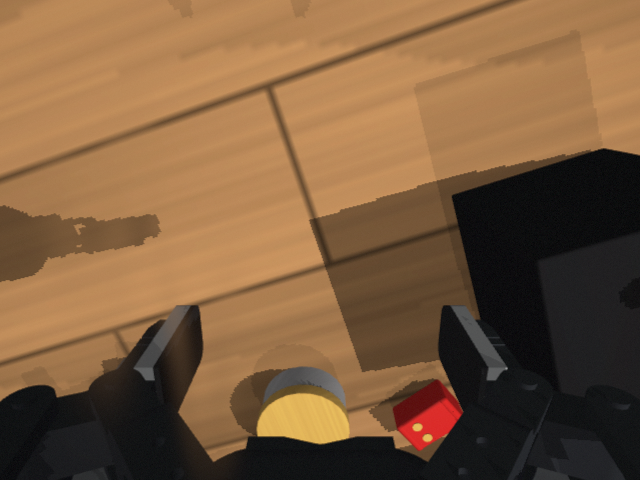

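```bash
cat > h.py <<'E'
import numpy as np, cv2
from scipy.spatial.transform import Rotation as R
from plant import ctrl
def cap(n,f=None):
    d=ctrl.capture(n)
    if f: cv2.imwrite(f"pics/{f}.png",d["image"][:,:,::-1]); np.savez(f"pics/{f}.npz",**d)
    return d
def load(f): return dict(np.load(f"pics/{f}.npz"))
def ray(d,uv):
    K=d["camera_matrix"]; v=np.linalg.inv(K)@np.array([uv[0],uv[1],1.0]); return np.array(d["origin"]),R.from_quat(d["orientation"]).as_matrix()@v
def onz(d,uv,z):
    o,v=ray(d,uv); t=(z-o[2])/v[2]; return o+t*v
def proj(d,p):
    q=R.from_quat(d["orientation"]).as_matrix().T@(np.array(p)-d["origin"]); q=d["camera_matrix"]@q; return q[:2]/q[2]
def tri(d1,u1,d2,u2):
    o1,a=ray(d1,u1);o2,b=ray(d2,u2)
    s=np.linalg.lstsq(np.c_[a,-b],o2-o1,rcond=None)[0]; p,q=o1+s[0]*a,o2+s[1]*b
    return (p+q)/2,np.linalg.norm(p-q)
def crop(f,x0,y0,x1,y1,out,s=None):
    im=cv2.imread(f"pics/{f}.png")[y0:y1,x0:x1]; s=s or min(800/(x1-x0),600/(y1-y0)); cv2.imwrite(f"pics/{out}.png",cv2.resize(im,None,fx=s,fy=s,interpolation=cv2.INTER_CUBIC)); print(out,'scale',s)
E
python3 - <<'E'
from h import *
cap("top","top1");cap("side","side1")
crop("top1",140,170,340,320,"c1"); crop("top1",430,170,570,310,"c2"); crop("side1",230,180,450,345,"c3"); crop("side1",270,120,430,240,"c4")
E
```

```text
c1 scale 4.0
c2 scale 4.285714285714286
c3 scale 3.6363636363636362
c4 scale 5.0
```

View pics/c1.png

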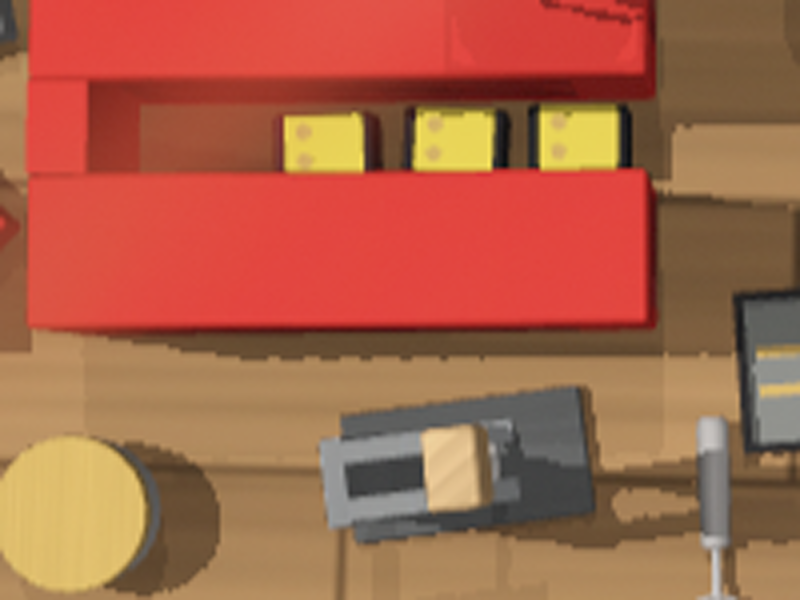

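View pics/c2.png

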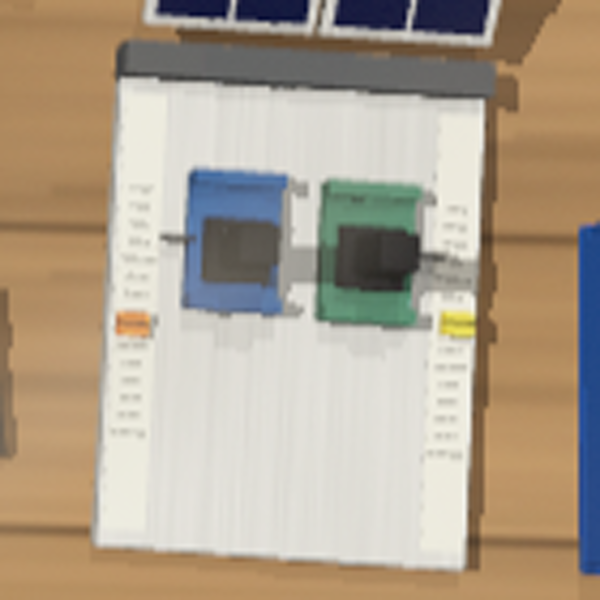

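View pics/c3.png

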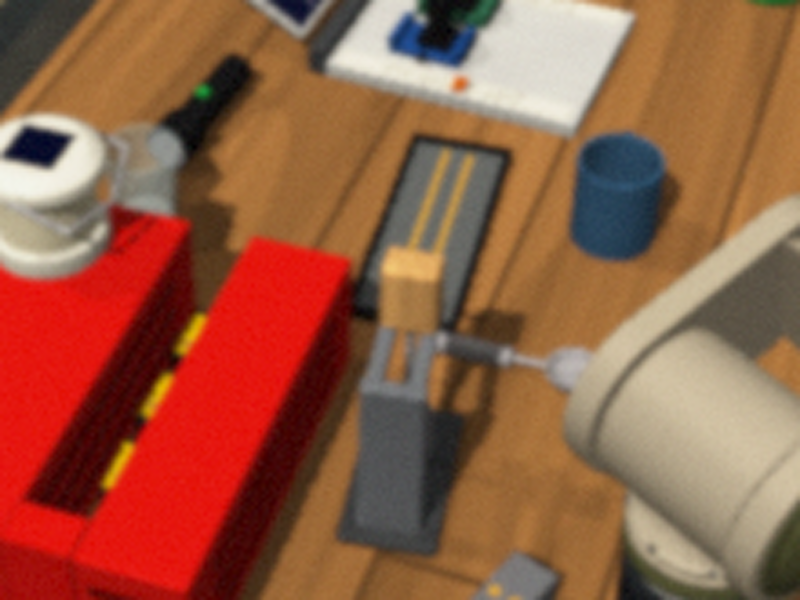

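View pics/c4.png

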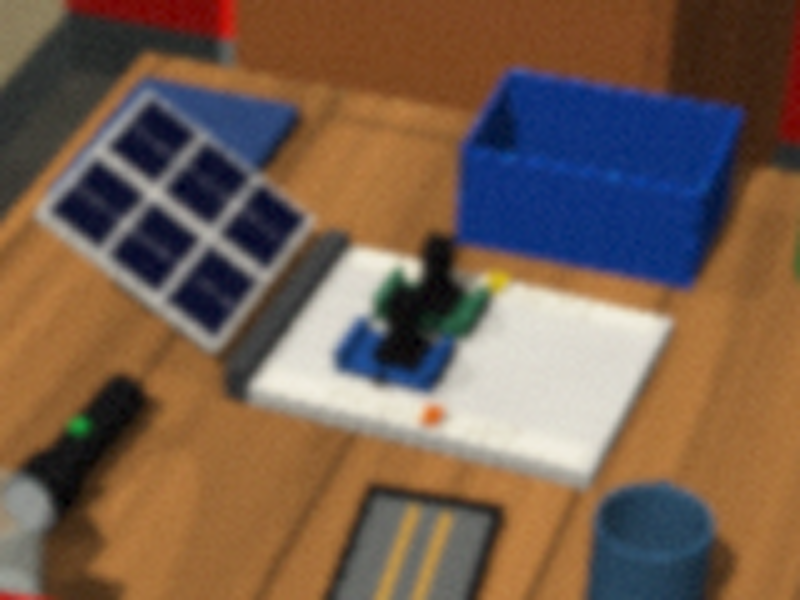

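Run:
```python
from h import *
np.set_printoptions(precision=4,suppress=True)
s=ctrl.get_state(); T=R.from_quat(s["eef_rot"]).as_matrix(); print(T)
w=load("top1"); 
d=ctrl.capture("wrist"); print("cam in tool",T.T@(d["origin"]-s["position"])); print(T.T@R.from_quat(d["orientation"]).as_matrix())
t=load("top1"); sd=load("side1")
def c1(x,y): return (140+(x+.5)/4-.5,170+(y+.5)/4-.5)
def c2(x,y): k=30/7; return (430+(x+.5)/k-.5,170+(y+.5)/k-.5)
P=lambda n,uv,z: print(n,onz(t,uv,z))
P("gap mouth corner large",c1(655,75),.12);P("gap mouth small inner",c1(648,170),.12);P("small outer mouth",c1(652,326),.12);P("small outer end",c1(28,326),.12);P("gap end inner",c1(88,173),.12);P("gap end large",c1(88,79),.12)
for a in [(283,115,365,172),(412,108,495,170),(538,104,618,168)]:
    P("pack",c1((a[0]+a[2])/2,(a[1]+a[3])/2),.032); P(" topedge",c1((a[0]+a[2])/2,a[1]),.032)
for q in [(340,415),(580,388),(595,512),(362,543)]: P("base",c1(*q),.01)
for q in [(320,440),(330,527)]: P("post",c1(*q),.165)
for q in [(422,428),(484,424),(492,506),(428,511)]: P("block",c1(*q),.225)
for q in [(325,244),(427,237),(430,274),(328,282)]: P("tray",q,.012)
for q in [(120,80),(487,97),(465,570),(95,545)]: P("adj",c2(*q),.018)
P("om",c2(134,324),.026);P("ym",c2(458,323),.026);P("bp",c2(163,239),.03);P("gp",c2(440,258),.03)
P("bluepost top",c2(255,243),.087);P("greenpost top",c2(400,250),.087)
```

```text
[[-0.0003  0.3115  0.9502]
 [-0.0005  0.9502 -0.3115]
 [-1.     -0.0006 -0.0001]]
cam in tool [-0.1429  0.0006 -0.0799]
[[ 0.0006 -0.3103  0.9507]
 [ 1.     -0.0006 -0.0008]
 [ 0.0008  0.9507  0.3103]]
gap mouth corner large [0.6546 0.0561 0.12  ]
gap mouth small inner [0.5994 0.0586 0.12  ]
small outer mouth [0.5097 0.0538 0.12  ]
small outer end [0.5005 0.4129 0.12  ]
gap end inner [0.5898 0.3822 0.12  ]
gap end large [0.6444 0.3845 0.12  ]
pack [0.6196 0.2622 0.032 ]
 topedge [0.6372 0.2629 0.032 ]
pack [0.6244 0.1827 0.032 ]
 topedge [0.6435 0.1834 0.032 ]
pack [0.6281 0.1064 0.032 ]
 topedge [0.6478 0.107  0.032 ]
base [0.4536 0.2501 0.01  ]
base [0.4741 0.1021 0.01  ]
base [0.3982 0.0906 0.01  ]
base [0.3754 0.2336 0.01  ]
post [0.4402 0.234  0.165 ]
post [0.3925 0.2267 0.165 ]
block [0.4489 0.1693 0.225 ]
block [0.4518 0.1365 0.225 ]
block [0.4088 0.1309 0.225 ]
block [0.4053 0.1646 0.225 ]
tray [0.5325 0.0038 0.012 ]
tray [ 0.5561 -0.2473  0.012 ]
tray [ 0.4652 -0.2559  0.012 ]
tray [ 0.4391 -0.0059  0.012 ]
adj [ 0.6781 -0.32    0.018 ]
adj [ 0.6732 -0.5302  0.018 ]
adj [ 0.4026 -0.5181  0.018 ]
adj [ 0.4111 -0.3087  0.018 ]
om [ 0.5372 -0.3278  0.026 ]
ym [ 0.5424 -0.5112  0.026 ]
bp [ 0.5858 -0.3429  0.03  ]
gp [ 0.5789 -0.4996  0.03  ]
bluepost top [ 0.58   -0.3802  0.087 ]
greenpost top [ 0.5782 -0.4591  0.087 ]
```

Run:
```python
from h import *
np.set_printoptions(precision=4,suppress=True)
crop("top1",290,120,450,240,"c5"); crop("side1",200,170,340,275,"c6")
```

```text
c5 scale 5.0
c6 scale 5.714285714285714
```

View pics/c5.png

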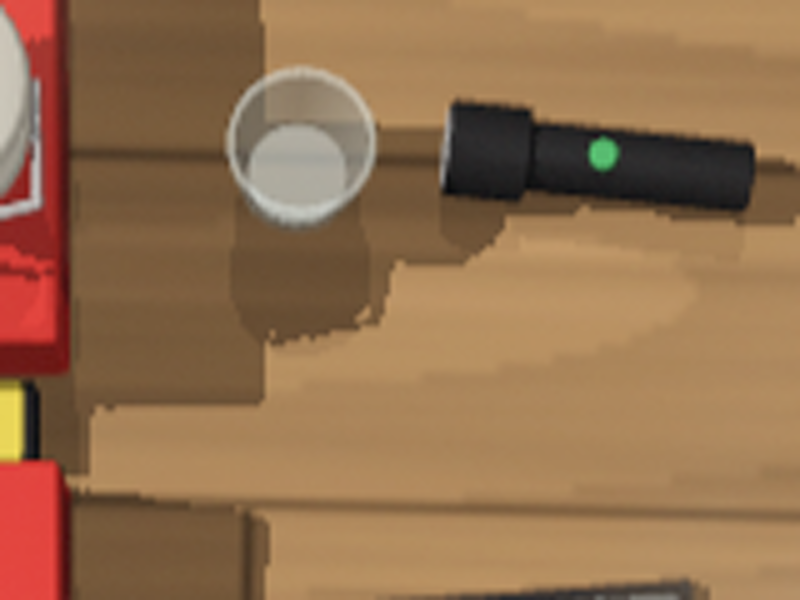

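View pics/c6.png

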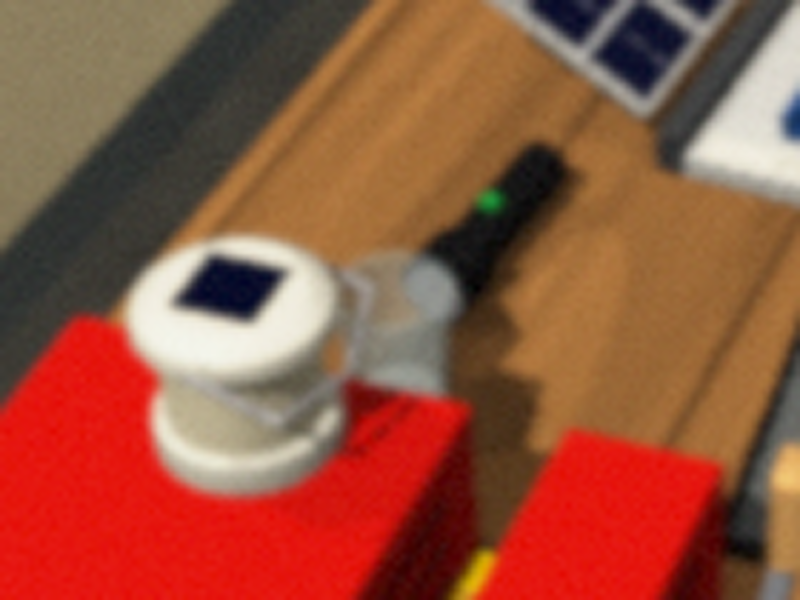

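```bash
cat >> h.py <<'E'
def mv(p,yaw,cur=None):
    """rel translation (cm) in tool axes and twist (deg) to put tool pointing down with tool y at world yaw"""
    s=ctrl.get_state(); T=R.from_quat(s["eef_rot"]).as_matrix()
    c,sn=np.cos(yaw),np.sin(yaw)
    G=np.array([[0,-sn,c],[0,c,sn],[-1,0,0]])  # cols x,y,z
    tr=T.T@(np.array(p)-s["position"])*100; tw=np.degrees(R.from_matrix(T.T@G).as_rotvec())
    print("tr",np.round(tr,2),"tw",np.round(tw,2),"pos",np.round(s["position"],4)); return tr,tw
E
python3 -c "
from h import *
mv([.16,.5,.34],-.317);mv([.55,-.40,.25],-.042)"
```

```text
tr [-10.89  -0.    -0.37] tw [ 0.01 -0.01  0.02] pos [0.1635 0.4988 0.2311]
tr [ -1.87 -73.37  64.72] tw [-1.574e+01 -1.000e-02  2.000e-02] pos [0.1635 0.4988 0.2311]
```

carry_out:
  translation:
    - [-5, 0, 0]
    - [-10, 0, 0]
    - [-10, -20, 17.6]
    - [-10, -40, 35.3]
    - [-10, -73.4, 64.7]
    - [-10, -73.4, 64.7]
    - [-10, -73.4, 64.7]
    - [-10, -73.4, 64.7]
    - [-10, -73.4, 64.7]
    - [-10, -73.4, 64.7]
    - [-10, -73.4, 64.7]
    - [-10, -73.4, 64.7]
    - [-10, -73.4, 64.7]
    - [-10, -73.4, 64.7]
    - [-10, -73.4, 64.7]
    - [-5, -73.4, 64.7]
    - [-1.9, -73.4, 64.7]
    - [-1.9, -73.4, 64.7]
    - [-1.9, -73.4, 64.7]
    - [-1.9, -73.4, 64.7]
  twist:
    - [0, 0, 0]
    - [0, 0, 0]
    - [-5, 0, 0]
    - [-10, 0, 0]
    - [-15.8, 0, 0]
    - [-15.8, 0, 0]
    - [-15.8, 0, 0]
    - [-15.8, 0, 0]
    - [-15.8, 0, 0]
    - [-15.8, 0, 0]
    - [-15.8, 0, 0]
    - [-15.8, 0, 0]
    - [-15.8, 0, 0]
    - [-15.8, 0, 0]
    - [-15.8, 0, 0]
    - [-15.8, 0, 0]
    - [-15.8, 0, 0]
    - [-15.8, 0, 0]
    - [-15.8, 0, 0]
    - [-15.8, 0, 0]
  jaw: [6, 6, 6, 6, 6, 6, 6, 6, 6, 6, 6, 6, 6, 6, 6, 6, 6, 6, 6, 6]

```text
clock: 2.3
position: [0.5163, -0.3234, 0.2721]
eef_rot: [0.015, 0.707, -0.015, 0.707]
wrist_force: [0.2, -0.4, 0.6]
width: 0.706
```

Run:
```python
from h import *
cap("wrist","w1"); s=ctrl.get_state(); print(s["position"],s["eef_rot"],s["wrist_force"],s["clock"])
mv([.55,-.40,.25],-.042)
```

```text
[ 0.51678688 -0.32877862  0.2665611 ] [ 0.01686689  0.70864967 -0.01493158  0.70520083] [ 0.08453018 -3.95893501 -3.14838354] 2.35
tr [ 1.62 -6.97  3.65] tw [-0.17 -0.28 -0.15] pos [ 0.5168 -0.3288  0.2666]
```

View pics/w1.png

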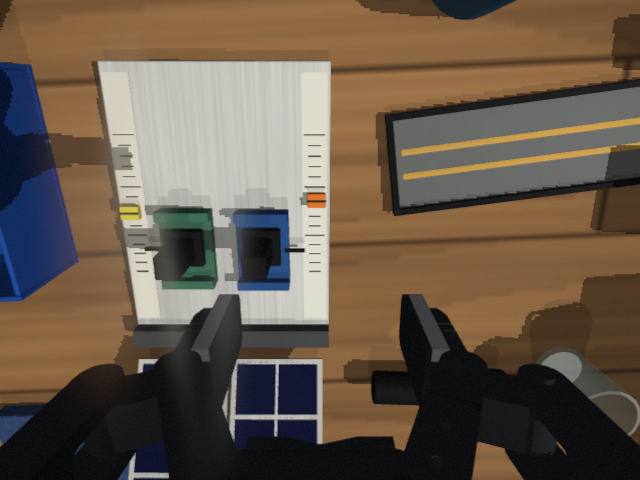

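```bash
python3 -c "
from h import *
crop('w1',90,170,340,350,'c7')"
```

```text
c7 scale 3.2
```

View pics/c7.png

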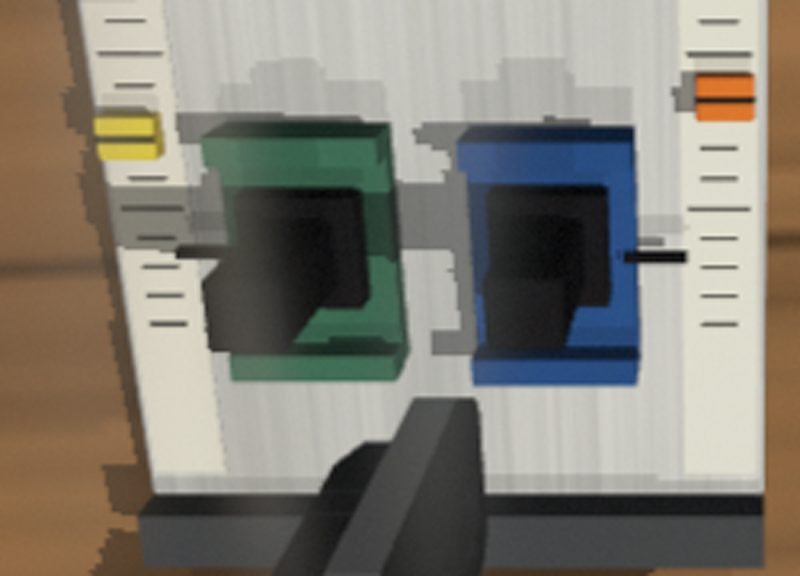

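Run:
```python
from h import *
np.set_printoptions(precision=4,suppress=True)
d=load("w1")
def c(x,y): k=3.2; return (90+(x+.5)/k-.5,170+(y+.5)/k-.5)
for n,q,z in [("blue post",(530,315),.087),("b l",(485,315),.087),("b r",(576,315),.087),("green post",(250,305),.087),("om",(726,100),.026),("ym",(127,140),.026),("bp",(686,257),.03),("gp",(178,252),.03)]: print(n,onz(d,c(*q),z))
o=onz(d,c(768,0),.018);e=onz(d,c(765,480),.018);print(o,e,np.arctan2((e-o)[1],(e-o)[0]))
mv([.55,-.40,.25],-.042)
```

```text
blue post [ 0.5779 -0.3817  0.087 ]
b l [ 0.5774 -0.3938  0.087 ]
b r [ 0.5784 -0.3693  0.087 ]
green post [ 0.5718 -0.4568  0.087 ]
om [ 0.5359 -0.3273  0.026 ]
ym [ 0.5408 -0.5115  0.026 ]
bp [ 0.5849 -0.342   0.03  ]
gp [ 0.5765 -0.5004  0.03  ]
[ 0.5074 -0.3134  0.018 ] [ 0.672  -0.3202  0.018 ] -0.04117939348537746
tr [ 1.62 -6.97  3.65] tw [-0.17 -0.28 -0.15] pos [ 0.5168 -0.3288  0.2666]
```

carry_out:
  translation:
    - [0, 0, 0]
    - [0, 0, 0]
    - [0, 0, 0]
  twist:
    - [0, 0, 0]
    - [0, 0, 0]
    - [0, 0, 0]
  jaw: [6, 6, 6]

```text
clock: 2.65
position: [0.516, -0.3205, 0.2742]
eef_rot: [0.014, 0.706, -0.015, 0.707]
wrist_force: [-0.1, 0.3, 0.5]
width: 0.703
```

Run:
```python
from h import *
mv([.578,-.3815,.15],-.042)
mv([.578,-.3815,.055],-.042)
```

```text
tr [12.44 -5.84  6.42] tw [0.12 0.09 0.06] pos [ 0.516  -0.3205  0.2742]
tr [21.94 -5.82  6.41] tw [0.12 0.09 0.06] pos [ 0.516  -0.3205  0.2742]
```

carry_out:
  translation:
    - [4, -2, 2]
    - [8, -4, 4.5]
    - [12.4, -5.8, 6.4]
    - [12.4, -5.8, 6.4]
    - [12.4, -5.8, 6.4]
    - [16, -5.8, 6.4]
    - [20, -5.8, 6.4]
    - [21.9, -5.8, 6.4]
    - [21.9, -5.8, 6.4]
    - [21.9, -5.8, 6.4]
  twist:
    - [0, 0, 0]
    - [0, 0, 0]
    - [0, 0, 0]
    - [0, 0, 0]
    - [0, 0, 0]
    - [0, 0, 0]
    - [0, 0, 0]
    - [0, 0, 0]
    - [0, 0, 0]
    - [0, 0, 0]
  jaw: [6, 6, 6, 6, 6, 6, 6, 6, 6, 6]

```text
clock: 3.65
position: [0.5785, -0.3825, 0.0578]
eef_rot: [0.013, 0.706, -0.016, 0.708]
wrist_force: [-0.8, -0.5, 0.8]
width: 0.699
```

Run:
```python
from h import *
cap("wrist","w2"); print(ctrl.get_state()["wrist_force"])
mv([.578,-.3815,.055],-.042)
```

```text
[0.0466792  0.23336662 0.33251255]
tr [ 0.29  0.12 -0.07] tw [0.08 0.25 0.21] pos [ 0.5786 -0.3827  0.0579]
```

View pics/w2.png

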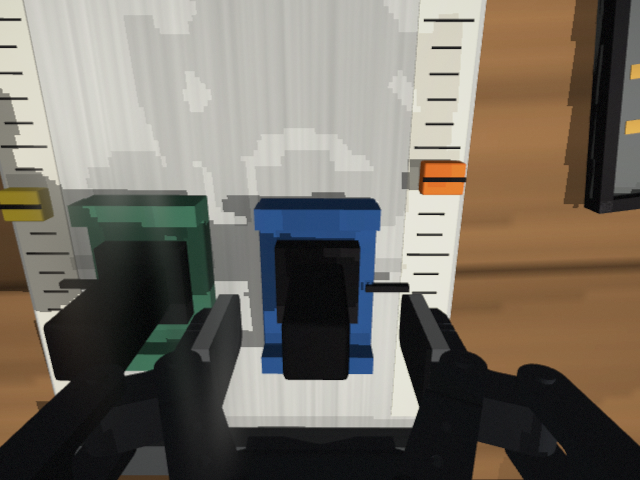

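carry_out:
  translation:
    - [0, 0, 0]
    - [0, 0, 0]
    - [0, 0, 0]
    - [0, 0, 0]
    - [0, 0, 0]
    - [0, 0, 0]
    - [0, 0, -1]
    - [0, 0, -2]
    - [0, 0, -3]
    - [0, 0, -4]
    - [0, 0, -5]
    - [0, 0, -5.6]
    - [0, 0, -6.2]
    - [0, 0, -6.2]
    - [0, 0, -6.2]
  twist:
    - [0, 0, 0]
    - [0, 0, 0]
    - [0, 0, 0]
    - [0, 0, 0]
    - [0, 0, 0]
    - [0, 0, 0]
    - [0, 0, 0]
    - [0, 0, 0]
    - [0, 0, 0]
    - [0, 0, 0]
    - [0, 0, 0]
    - [0, 0, 0]
    - [0, 0, 0]
    - [0, 0, 0]
    - [0, 0, 0]
  jaw: [1.5, 1.5, 1.5, 1.5, 1.5, 1.5, 1.5, 1.5, 1.5, 1.5, 1.5, 1.5, 1.5, 1.5, 1.5]
  force: 50

```text
clock: 5.2
position: [0.5159, -0.3809, 0.0554]
eef_rot: [0.014, 0.706, -0.016, 0.708]
wrist_force: [0.0, -5.1, 7.3]
width: 0.251
```

Run:
```python
from h import *
cap("wrist","w3"); s=ctrl.get_state();print(s["wrist_force"],s["position"],s["width"])
```

```text
[-1.07677555 -5.41934007  6.89083018] [ 0.51600175 -0.38090191  0.0553924 ] 0.24727577411059723
```

View pics/w3.png

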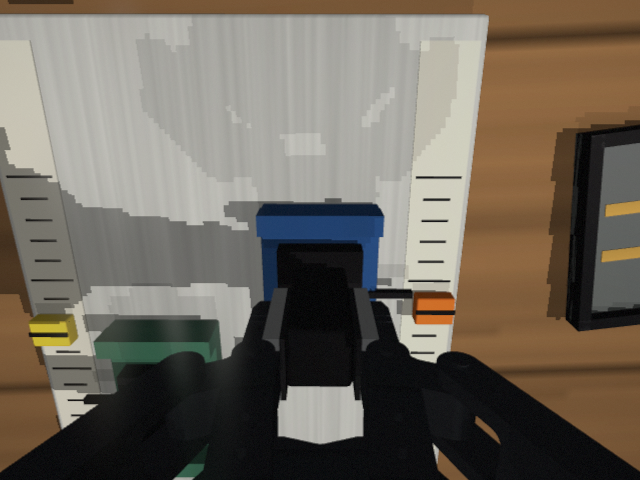

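```bash
cat >> h.py <<'E'
def rel(d,p,m,zp=.03,zm=.026,yaw=-.0415):
    P=onz(d,p,zp);M=onz(d,m,zm);e=P-M
    print("pointer rel x",np.round(e[0]*np.cos(yaw)+e[1]*np.sin(yaw),4),"y",np.round(-e[0]*np.sin(yaw)+e[1]*np.cos(yaw),4),P.round(4),M.round(4))
E
python3 - <<'E'
from h import *
for f,p,m in [("w2",(408,288),(442,180)),("w3",(411,294),(436,312)),("w1",(304,250),(316,200))]:
    d=load(f)
    for zp in (.026,.03,.034): rel(d,p,m,zp)
crop("w3",350,250,500,360,"c8")
E
```

```text
pointer rel x 0.0513 y -0.0111 [ 0.5872 -0.3413  0.026 ] [ 0.5364 -0.3281  0.026 ]
pointer rel x 0.0493 y -0.0121 [ 0.5852 -0.3422  0.03  ] [ 0.5364 -0.3281  0.026 ]
pointer rel x 0.0473 y -0.013 [ 0.5831 -0.343   0.034 ] [ 0.5364 -0.3281  0.026 ]
pointer rel x -0.0094 y -0.0124 [ 0.5265 -0.3388  0.026 ] [ 0.5364 -0.3268  0.026 ]
pointer rel x -0.0115 y -0.0134 [ 0.5244 -0.3397  0.03  ] [ 0.5364 -0.3268  0.026 ]
pointer rel x -0.0135 y -0.0143 [ 0.5223 -0.3406  0.034 ] [ 0.5364 -0.3268  0.026 ]
pointer rel x 0.052 y -0.0123 [ 0.5864 -0.3423  0.026 ] [ 0.535  -0.3278  0.026 ]
pointer rel x 0.0505 y -0.0122 [ 0.5849 -0.342   0.03  ] [ 0.535  -0.3278  0.026 ]
pointer rel x 0.0489 y -0.012 [ 0.5834 -0.3418  0.034 ] [ 0.535  -0.3278  0.026 ]
c8 scale 5.333333333333333
```

View pics/c8.png

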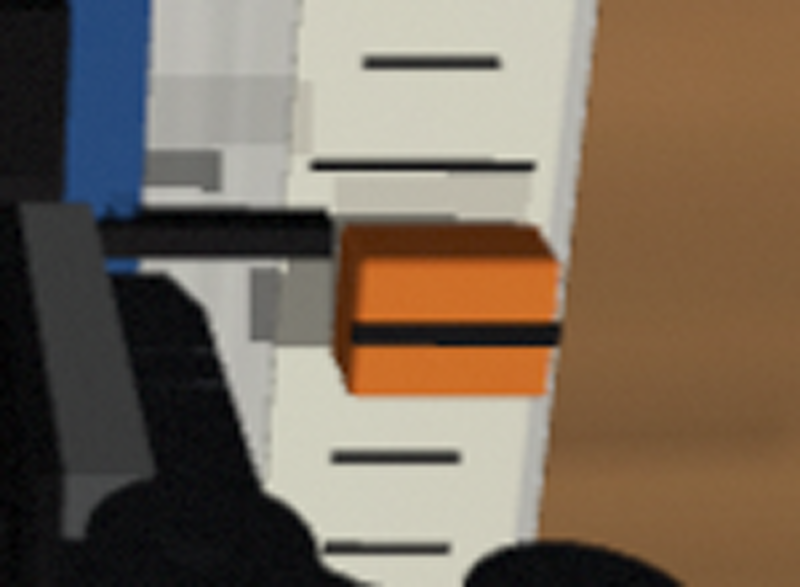

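carry_out:
  translation:
    - [0, 0, -0.3]
    - [0, 0, -0.5]
    - [0, 0, -0.5]
    - [0, 0, -0.5]
    - [0, 0, 0]
    - [0, 0, 0.5]
    - [0, 0, 1]
    - [0, 0, 1.3]
    - [0, 0, 1.6]
    - [0, 0, 1.8]
    - [0, 0, 2.0]
    - [0, 0, 2.2]
    - [0, 0, 2.2]
    - [0, 0, 2.2]
  twist:
    - [0, 0, 0]
    - [0, 0, 0]
    - [0, 0, 0]
    - [0, 0, 0]
    - [0, 0, 0]
    - [0, 0, 0]
    - [0, 0, 0]
    - [0, 0, 0]
    - [0, 0, 0]
    - [0, 0, 0]
    - [0, 0, 0]
    - [0, 0, 0]
    - [0, 0, 0]
    - [0, 0, 0]
  jaw: [1.5, 1.5, 1.5, 1.5, 1.5, 1.5, 1.5, 1.5, 1.5, 1.5, 1.5, 1.5, 1.5, 1.5]

```text
clock: 6.65
position: [0.5377, -0.3818, 0.0554]
eef_rot: [0.014, 0.707, -0.016, 0.707]
wrist_force: [-2.6, -4.8, 7.8]
width: 0.249
```

Run:
```python
from h import *
cap("wrist","w4"); s=ctrl.get_state();print(s["wrist_force"],s["position"],s["width"])
crop("w4",300,130,500,280,"c9")
```

```text
[-2.81686568 -4.0096214   7.79941563] [ 0.53765175 -0.381833    0.05536883] 0.24962601629978115
c9 scale 4.0
```

View pics/c9.png

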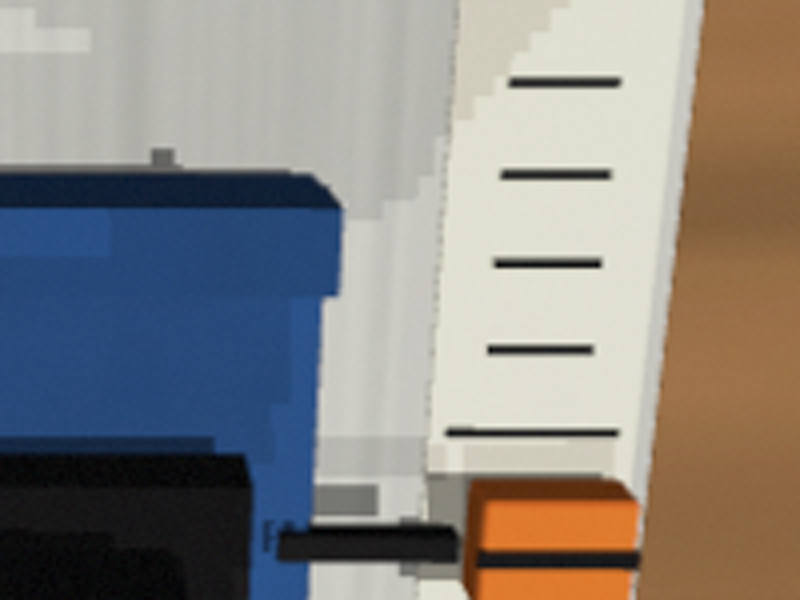

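Run:
```python
from h import *
d=load("w4")
for zp in (.026,.03,.034): rel(d,(414.1,265.6),(419.4,269.6),zp)
for v in (82,175,263,349,432): 
   print(onz(d,(300+(560+.5)/4-.5,130+(v+.5)/4-.5),.018))
```

```text
pointer rel x -0.002 y -0.0025 [ 0.534  -0.3387  0.026 ] [ 0.536  -0.3362  0.026 ]
pointer rel x -0.0037 y -0.0035 [ 0.5322 -0.3396  0.03  ] [ 0.536  -0.3362  0.026 ]
pointer rel x -0.0054 y -0.0045 [ 0.5304 -0.3405  0.034 ] [ 0.536  -0.3362  0.026 ]
[ 0.48360658 -0.32741855  0.018     ]
[ 0.49378878 -0.32693239  0.018     ]
[ 0.50376088 -0.32645627  0.018     ]
[ 0.5138399  -0.32597503  0.018     ]
[ 0.52389608 -0.32549489  0.018     ]
```

carry_out:
  translation:
    - [0, 0, 0.15]
    - [0, 0, 0.3]
    - [0, 0, 0.3]
    - [0, 0, 0.3]
    - [0, 0, 0.3]
    - [0, 0, 0.3]
    - [0, 0, 0.3]
    - [0, 0, 0.3]
    - [0, 0, 0.3]
    - [0, 0, 0.3]
    - [-4, 0, 0.3]
    - [-8, 0, 2]
    - [-10, 0, 5]
    - [-10, 0, 5]
    - [-10, 0, 5]
    - [-10, 0, 5]
  twist:
    - [0, 0, 0]
    - [0, 0, 0]
    - [0, 0, 0]
    - [0, 0, 0]
    - [0, 0, 0]
    - [0, 0, 0]
    - [0, 0, 0]
    - [0, 0, 0]
    - [0, 0, 0]
    - [0, 0, 0]
    - [0, 0, 0]
    - [0, 0, 0]
    - [0, 0, 0]
    - [0, 0, 0]
    - [0, 0, 0]
    - [0, 0, 0]
  jaw: [1.5, 1.5, 1.5, 1.5, 1.5, 1.5, 6, 6, 6, 6, 6, 6, 6, 6, 6, 6]

```text
clock: 8.3
position: [0.5865, -0.3821, 0.1522]
eef_rot: [0.015, 0.708, -0.014, 0.706]
wrist_force: [0.3, -0.7, -0.2]
width: 0.705
```

Run:
```python
from h import *
cap("wrist","w5"); s=ctrl.get_state();print(s["wrist_force"],s["position"],s["width"])
crop("w5",80,60,480,360,"c10",2)
```

```text
[3.79102740e-06 2.77334134e-01 3.29269418e-02] [ 0.58647324 -0.38224904  0.15241189] 0.7044043341964601
c10 scale 2
```

View pics/c10.png

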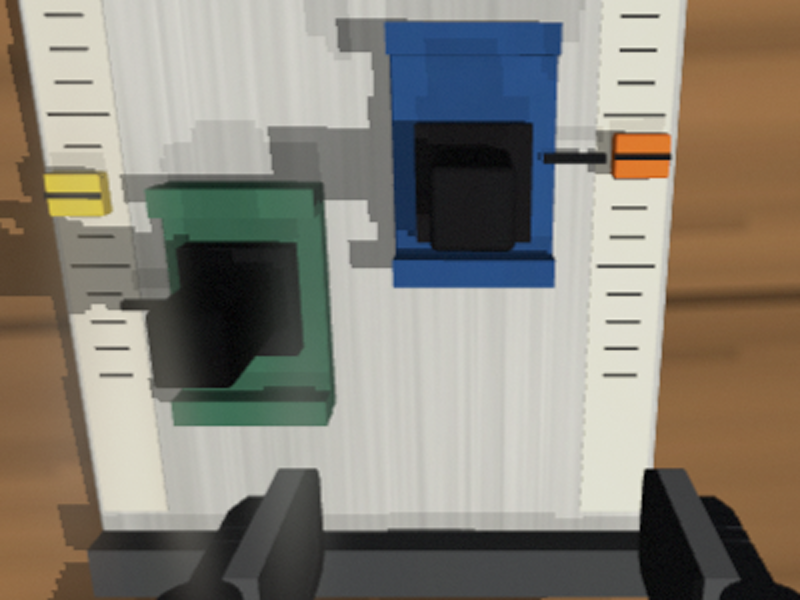

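Run:
```python
from h import *
d=load("w5")
f=lambda x,y:(80+(x+.5)/2-.5,60+(y+.5)/2-.5)
for zp in (.024,.028,.032): rel(d,f(605,158),f(615,156.5),zp)
print("post b",onz(d,f(473,208),.087), "post g",onz(d,f(195,345),.087))
for zp in (.024,.028,.032): rel(d,f(122,304),f(95,196),zp)
crop("w5",340,110,440,170,"c11",8)
```

```text
pointer rel x 0.0007 y -0.0029 [ 0.5362 -0.3391  0.024 ] [ 0.5356 -0.3362  0.026 ]
pointer rel x 0.0003 y -0.0035 [ 0.5357 -0.3397  0.028 ] [ 0.5356 -0.3362  0.026 ]
pointer rel x -0.0001 y -0.0041 [ 0.5353 -0.3403  0.032 ] [ 0.5356 -0.3362  0.026 ]
post b [ 0.54044824 -0.3815483   0.087     ] post g [ 0.57379426 -0.45717507  0.087     ]
pointer rel x 0.037 y 0.003 [ 0.5782 -0.5037  0.024 ] [ 0.5411 -0.5051  0.026 ]
pointer rel x 0.0359 y 0.0048 [ 0.5771 -0.5018  0.028 ] [ 0.5411 -0.5051  0.026 ]
pointer rel x 0.0348 y 0.0066 [ 0.5761 -0.5     0.032 ] [ 0.5411 -0.5051  0.026 ]
c11 scale 8
```

View pics/c11.png

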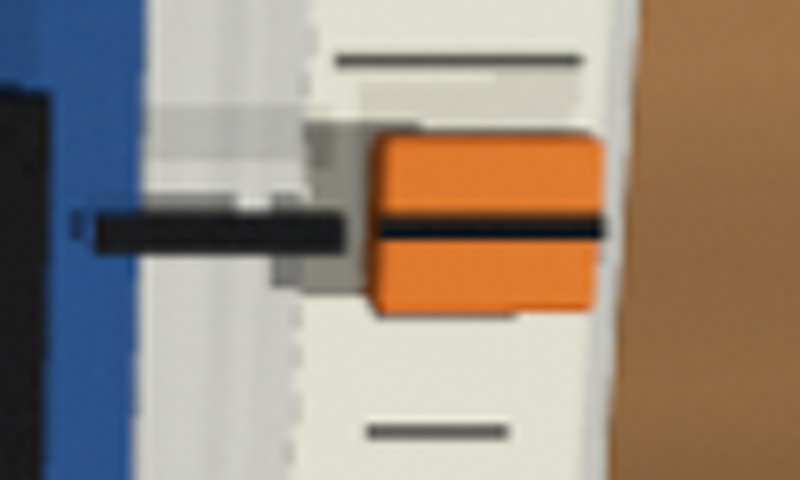

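Run:
```python
from h import *
mv([.573,-.457,.13],-.042);mv([.573,-.457,.055],-.042)
```

```text
tr [ 2.23 -7.53 -1.03] tw [ 0.03 -0.13 -0.1 ] pos [ 0.5865 -0.3822  0.1524]
tr [ 9.73 -7.54 -1.01] tw [ 0.03 -0.13 -0.1 ] pos [ 0.5865 -0.3822  0.1524]
```

carry_out:
  translation:
    - [0, -3, 0]
    - [0, -5, -0.5]
    - [0, -7.5, -1]
    - [2, -7.5, -1]
    - [2.2, -7.5, -1]
    - [2.2, -7.5, -1]
    - [6, -7.5, -1]
    - [9.7, -7.5, -1]
    - [9.7, -7.5, -1]
    - [9.7, -7.5, -1]
  twist:
    - [0, 0, 0]
    - [0, 0, 0]
    - [0, 0, 0]
    - [0, 0, 0]
    - [0, 0, 0]
    - [0, 0, 0]
    - [0, 0, 0]
    - [0, 0, 0]
    - [0, 0, 0]
    - [0, 0, 0]
  jaw: [6, 6, 6, 6, 6, 6, 6, 6, 6, 6]

```text
clock: 9.35
position: [0.5749, -0.457, 0.0584]
eef_rot: [0.014, 0.707, -0.015, 0.707]
wrist_force: [-0.4, 0.1, 1.8]
width: 0.703
```

Run:
```python
from h import *
cap("wrist","w6"); s=ctrl.get_state();print(s["wrist_force"],s["position"],s["width"])
mv([.573,-.457,.055],-.042)
```

```text
[ 0.203135   -0.18978888 -0.07389355] [ 0.57530371 -0.45758439  0.05977081] 0.7027849548363617
tr [ 0.48  0.05 -0.23] tw [0.08 0.15 0.15] pos [ 0.5753 -0.4576  0.0598]
```

View pics/w6.png

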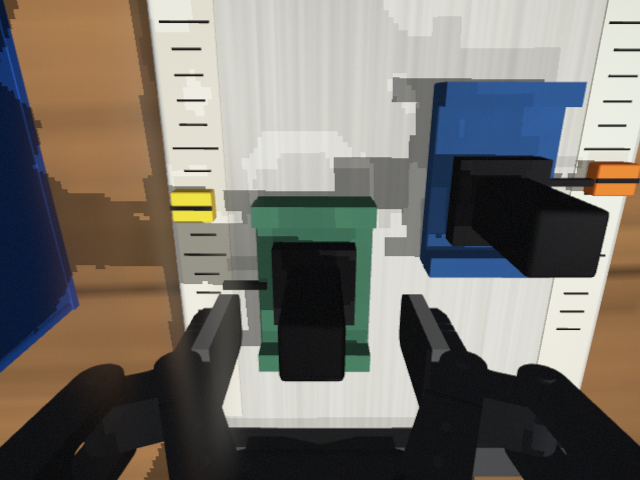

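carry_out:
  translation:
    - [0.3, 0, 0]
    - [0.3, 0, 0]
    - [0.3, 0, 0]
    - [0.3, 0, 0]
    - [0.3, 0, 0]
    - [0.3, 0, 0]
    - [0.3, 0, -1]
    - [0.3, 0, -2]
    - [0.3, 0, -3]
    - [0.3, 0, -4]
    - [0.3, 0, -5]
    - [0.3, 0, -5.6]
    - [0.3, 0, -5.6]
    - [0.3, 0, -5.6]
  twist:
    - [0, 0, 0]
    - [0, 0, 0]
    - [0, 0, 0]
    - [0, 0, 0]
    - [0, 0, 0]
    - [0, 0, 0]
    - [0, 0, 0]
    - [0, 0, 0]
    - [0, 0, 0]
    - [0, 0, 0]
    - [0, 0, 0]
    - [0, 0, 0]
    - [0, 0, 0]
    - [0, 0, 0]
  jaw: [1.5, 1.5, 1.5, 1.5, 1.5, 1.5, 1.5, 1.5, 1.5, 1.5, 1.5, 1.5, 1.5, 1.5]
  force: 50

```text
clock: 10.8
position: [0.5184, -0.4569, 0.0556]
eef_rot: [0.013, 0.706, -0.017, 0.708]
wrist_force: [0.2, -7.7, 2.1]
width: 0.248
```

Run:
```python
from h import *
rel(load("w6"),(223,285),(205,209),.028)
cap("wrist","w7"); s=ctrl.get_state();print(s["wrist_force"],s["position"],s["width"])
```

```text
pointer rel x 0.036 y 0.0058 [ 0.5778 -0.5017  0.028 ] [ 0.5416 -0.506   0.026 ]
[-0.15886373 -7.74721344  1.07915653] [ 0.518407   -0.45691193  0.05564167] 0.25118823031922194
```

View pics/w7.png

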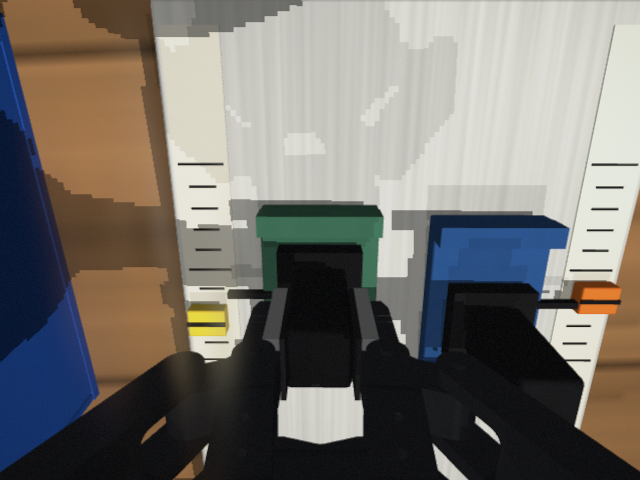

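Run:
```python
from h import *
rel(load("w7"),(230,294),(218,325),.028)
```

```text
pointer rel x -0.0175 y 0.0074 [ 0.5247 -0.4984  0.028 ] [ 0.5419 -0.5065  0.026 ]
```

carry_out:
  translation:
    - [0, 0, 0.5]
    - [0, 0, 1]
    - [0, 0, 1.3]
    - [0, 0, 1.6]
    - [0, 0, 1.9]
    - [0, 0, 2.2]
    - [0, 0, 2.5]
    - [0, 0, 2.7]
    - [0, 0, 2.9]
    - [0, 0, 3.0]
    - [0, 0, 3.1]
    - [0, 0, 3.1]
    - [0, 0, 3.1]
  twist:
    - [0, 0, 0]
    - [0, 0, 0]
    - [0, 0, 0]
    - [0, 0, 0]
    - [0, 0, 0]
    - [0, 0, 0]
    - [0, 0, 0]
    - [0, 0, 0]
    - [0, 0, 0]
    - [0, 0, 0]
    - [0, 0, 0]
    - [0, 0, 0]
    - [0, 0, 0]
  jaw: [1.5, 1.5, 1.5, 1.5, 1.5, 1.5, 1.5, 1.5, 1.5, 1.5, 1.5, 1.5, 1.5]

```text
clock: 12.15
position: [0.5489, -0.4582, 0.0556]
eef_rot: [0.013, 0.707, -0.016, 0.707]
wrist_force: [-3.7, -7.9, 3.3]
width: 0.249
```

Run:
```python
from h import *
cap("wrist","w8"); s=ctrl.get_state();print(s["wrist_force"],s["position"],s["width"])
crop("w8",150,170,270,260,"c12")
```

```text
[-3.83576031 -6.94511983  2.95349295] [ 0.54890268 -0.45825038  0.05564856] 0.24861513656357562
c12 scale 6.666666666666667
```

View pics/c12.png

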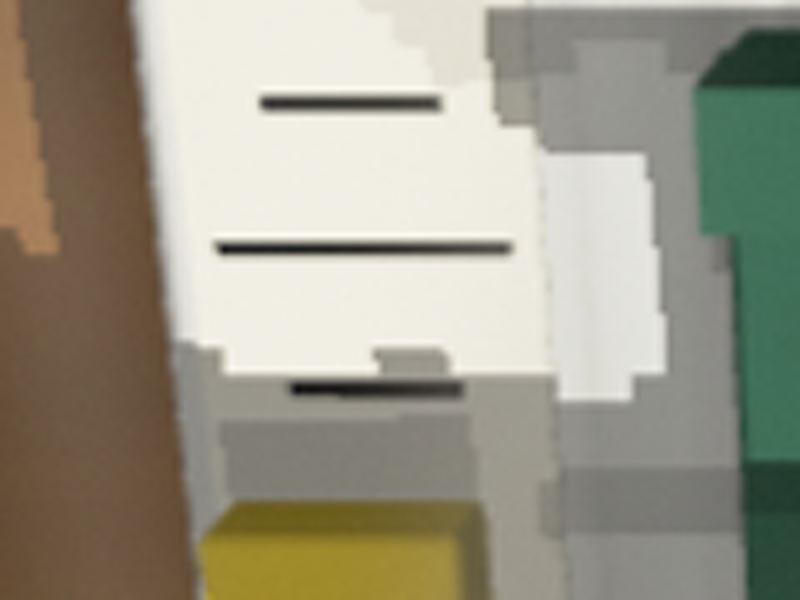

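Run:
```python
from h import *
crop("w8",150,210,270,300,"c13")
```

```text
c13 scale 6.666666666666667
```

View pics/c13.png

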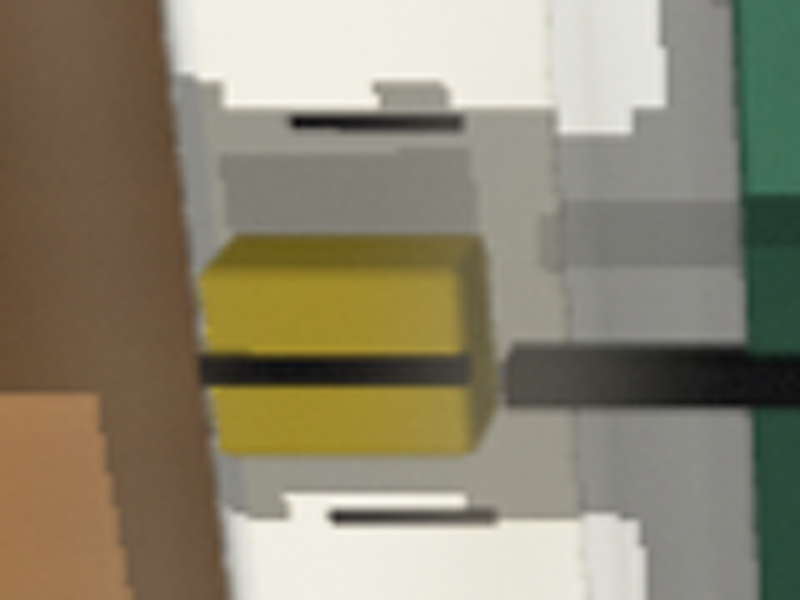

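Run:
```python
from h import *
for z in (.026,.028,.03): rel(load("w8"),(226.1,266.3),(220.1,265.4),z)
```

```text
pointer rel x 0.0004 y 0.0027 [ 0.5422 -0.5004  0.026 ] [ 0.5416 -0.5031  0.026 ]
pointer rel x -0.0004 y 0.0032 [ 0.5413 -0.4999  0.028 ] [ 0.5416 -0.5031  0.026 ]
pointer rel x -0.0013 y 0.0037 [ 0.5405 -0.4993  0.03  ] [ 0.5416 -0.5031  0.026 ]
```

carry_out:
  translation:
    - [0, 0, 0]
    - [0, 0, 0]
    - [0, 0, 0]
    - [0, 0, 0]
    - [-4, 0, 0]
    - [-8, 0, 2]
    - [-10, 0, 5]
    - [-10, 0, 5]
    - [-10, 0, 5]
  twist:
    - [0, 0, 0]
    - [0, 0, 0]
    - [0, 0, 0]
    - [0, 0, 0]
    - [0, 0, 0]
    - [0, 0, 0]
    - [0, 0, 0]
    - [0, 0, 0]
    - [0, 0, 0]
  jaw: [6, 6, 6, 6, 6, 6, 6, 6, 6]

```text
clock: 13.1
position: [0.5994, -0.4576, 0.1529]
eef_rot: [0.014, 0.707, -0.014, 0.707]
wrist_force: [-0.1, 0.4, -0.3]
width: 0.707
```

Run:
```python
from h import *
cap("wrist","w9"); s=ctrl.get_state();print(s["wrist_force"],s["position"],s["width"])
crop("w9",80,60,480,360,"c14",2)
mv([.44,.13,.34],.10)
```

```text
[ 0.28360038  0.45249986 -0.10754832] [ 0.59867996 -0.4576065   0.15212772] 0.703191078923826
c14 scale 2
tr [-18.63  58.1  -18.3 ] tw [-8.08 -0.12 -0.12] pos [ 0.5987 -0.4576  0.1521]
```

View pics/c14.png

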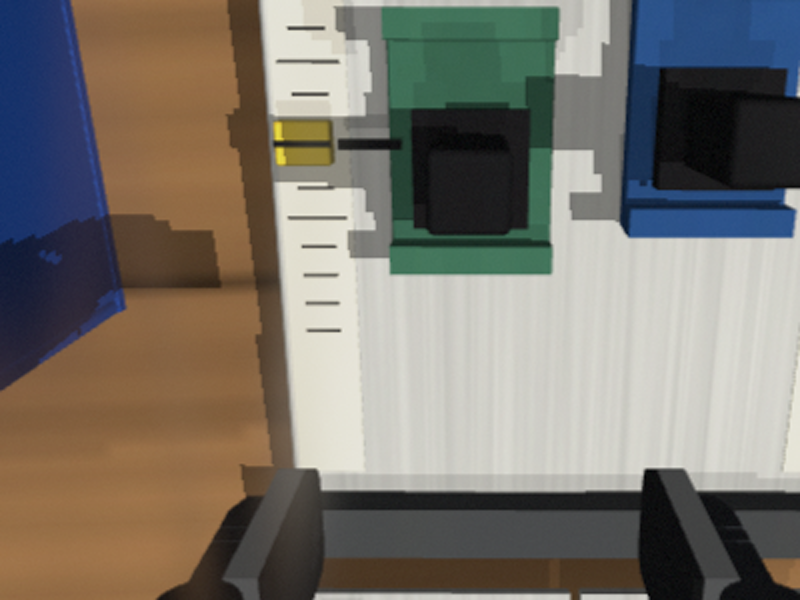

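carry_out:
  translation:
    - [-5, 0, 0]
    - [-10, 0, 0]
    - [-15, 2, -0.6]
    - [-18.6, 6, -2]
    - [-18.6, 11, -3.5]
    - [-18.6, 16, -5]
    - [-18.6, 58, -18.3]
    - [-18.6, 58, -18.3]
    - [-18.6, 58, -18.3]
    - [-18.6, 58, -18.3]
    - [-18.6, 58, -18.3]
    - [-18.6, 58, -18.3]
    - [-18.6, 58, -18.3]
    - [-18.6, 58, -18.3]
    - [-18.6, 58, -18.3]
    - [-18.6, 58, -18.3]
    - [-18.6, 58, -18.3]
    - [-18.6, 58, -18.3]
    - [-18.6, 58, -18.3]
    - [-18.6, 58, -18.3]
  twist:
    - [0, 0, 0]
    - [0, 0, 0]
    - [-1, 0, 0]
    - [-2, 0, 0]
    - [-3, 0, 0]
    - [-4, 0, 0]
    - [-8.1, 0, 0]
    - [-8.1, 0, 0]
    - [-8.1, 0, 0]
    - [-8.1, 0, 0]
    - [-8.1, 0, 0]
    - [-8.1, 0, 0]
    - [-8.1, 0, 0]
    - [-8.1, 0, 0]
    - [-8.1, 0, 0]
    - [-8.1, 0, 0]
    - [-8.1, 0, 0]
    - [-8.1, 0, 0]
    - [-8.1, 0, 0]
    - [-8.1, 0, 0]
  jaw: [6, 6, 6, 6, 6, 6, 6, 6, 6, 6, 6, 6, 6, 6, 6, 6, 6, 6, 6, 6]

```text
clock: 15.15
position: [0.4406, 0.1279, 0.3396]
eef_rot: [-0.035, 0.706, 0.035, 0.706]
wrist_force: [-0.0, 1.2, -0.1]
width: 0.706
```

Run:
```python
from h import *
cap("wrist","w10"); s=ctrl.get_state();print(s["wrist_force"],s["position"],s["width"])
mv([.44,.13,.34],.10)
```

```text
[0.18244045 0.70829635 0.60107572] [0.44057769 0.12811135 0.33965373] 0.7047923443881595
tr [-0.03  0.19 -0.04] tw [-0.08 -0.02  0.  ] pos [0.4406 0.1281 0.3397]
```

View pics/w10.png

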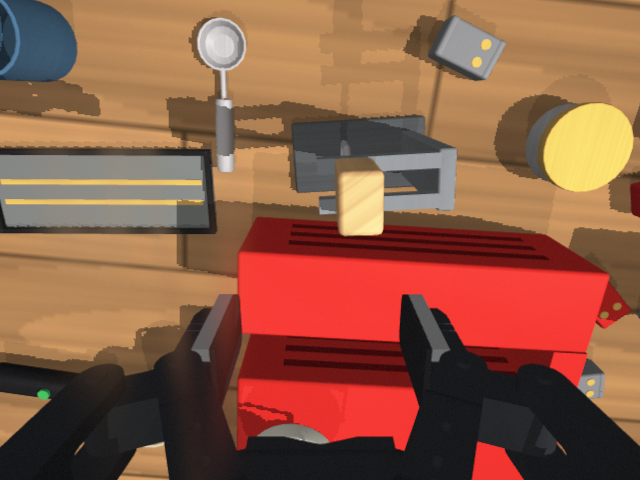

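Run:
```python
from h import *
crop("w10",280,100,480,250,"c15")
```

```text
c15 scale 4.0
```

View pics/c15.png

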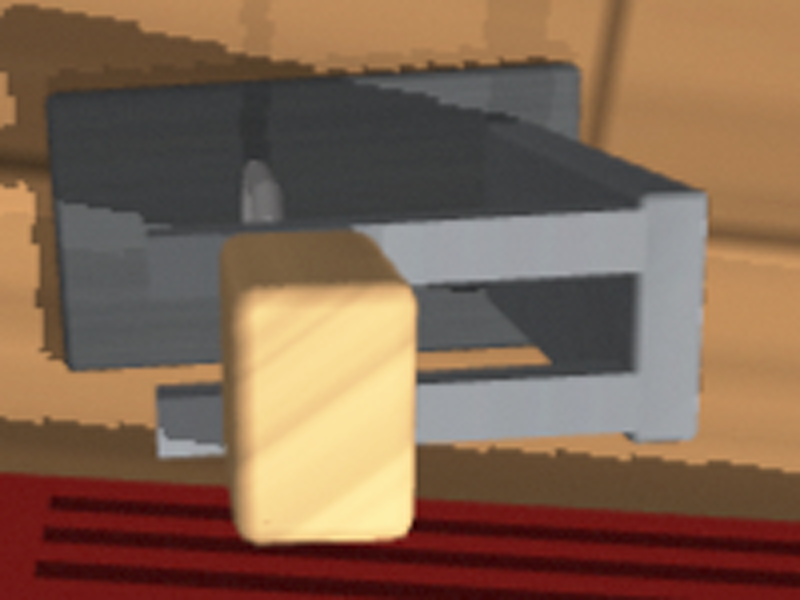

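Run:
```python
from h import *
np.set_printoptions(precision=4,suppress=True)
d=load("w10"); f=lambda x,y:(280+(x+.5)/4-.5,100+(y+.5)/4-.5)
P=[onz(d,f(*q),.225) for q in [(236,286),(416,284),(414,542),(243,545)]]
for p in P: print(p)
print(np.mean(P,0)); e=P[2]-P[1];g=P[3]-P[0];print(np.arctan2(e[1],e[0]),np.arctan2(g[1],g[0]),np.linalg.norm(e),np.linalg.norm(P[1]-P[0]))
for q in [(157,458),(630,434),(640,212),(640,272),(637,375),(705,190),(695,440)]: print("prong",onz(d,f(*q),.165))
for q in [(50,95),(578,65),(70,368)]: print("base",onz(d,f(*q),.01))
```

```text
[0.4064 0.1367 0.225 ]
[0.4033 0.1649 0.225 ]
[0.4458 0.1707 0.225 ]
[0.4491 0.1427 0.225 ]
[0.4262 0.1538 0.225 ]
0.13747661517018547 0.13823916097201158 0.042925497232513196 0.028285139584455946
prong [0.4529 0.1286 0.165 ]
prong [0.4388 0.222  0.165 ]
prong [0.3952 0.2158 0.165 ]
prong [0.4066 0.2179 0.165 ]
prong [0.4267 0.2211 0.165 ]
prong [0.3899 0.2273 0.165 ]
prong [0.4387 0.2351 0.165 ]
base [0.3958 0.0926 0.01  ]
base [0.3735 0.2375 0.01  ]
base [0.4728 0.1044 0.01  ]
```

Run:
```python
from h import *
mv([.4265,.153,.26],.14);mv([.4265,.153,.179],.14)
```

```text
tr [ 7.97  2.62 -1.15] tw [-2.37 -0.02  0.  ] pos [0.4406 0.1281 0.3397]
tr [16.07  2.62 -1.15] tw [-2.37 -0.02  0.  ] pos [0.4406 0.1281 0.3397]
```

carry_out:
  translation:
    - [4, 2.6, -1.2]
    - [8, 2.6, -1.2]
    - [8, 2.6, -1.2]
    - [12, 2.6, -1.2]
    - [16, 2.6, -1.2]
    - [16, 2.6, -1.2]
    - [16, 2.6, -1.2]
    - [16, 2.6, -1.2]
    - [16, 2.6, -1.2]
    - [16, 2.6, -1.2]
    - [16, 2.6, -1.2]
    - [16, 2.6, -1.2]
  twist:
    - [-2.4, 0, 0]
    - [-2.4, 0, 0]
    - [-2.4, 0, 0]
    - [-2.4, 0, 0]
    - [-2.4, 0, 0]
    - [-2.4, 0, 0]
    - [-2.4, 0, 0]
    - [-2.4, 0, 0]
    - [-2.4, 0, 0]
    - [-2.4, 0, 0]
    - [-2.4, 0, 0]
    - [-2.4, 0, 0]
  jaw: [6, 6, 6, 6, 6, 6, 6, 2, 2, 2, 2, 2]
  force: 80

```text
clock: 16.4
position: [0.4268, 0.1537, 0.1819]
eef_rot: [-0.05, 0.704, 0.05, 0.707]
wrist_force: [-0.6, 0.0, 7.3]
width: 0.341
```

Run:
```python
from h import *
cap("wrist","w11");cap("side","s2"); s=ctrl.get_state();print(s["wrist_force"],s["position"],s["width"])
mv([.4265,.153,.179],.14)
crop("s2",300,220,420,310,"c16")
```

```text
[-2.29109392 -0.87062137  7.4040428 ] [0.42681836 0.15365971 0.1819089 ] 0.3452594596480979
tr [ 0.29 -0.06 -0.04] tw [0.13 0.22 0.02] pos [0.4268 0.1537 0.1819]
c16 scale 6.666666666666667
```

View pics/w11.png

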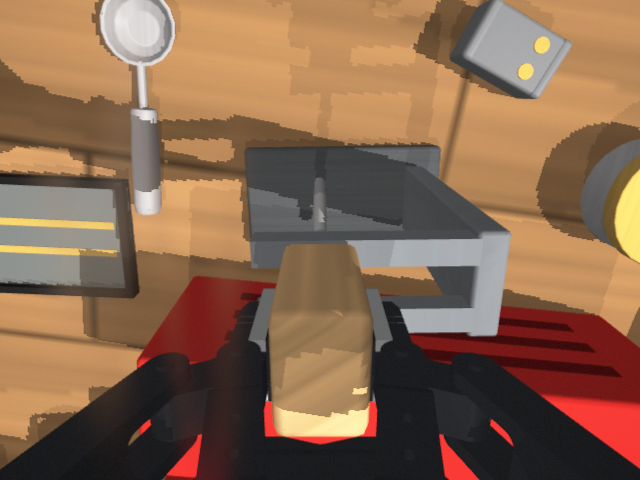

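View pics/s2.png

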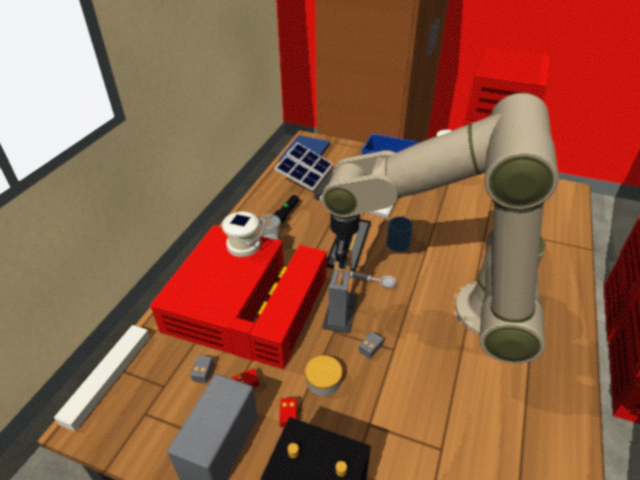

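Run:
```python
from h import *
t=load("top1")
print(onz(t,(271,138),.22),onz(t,(271,163),.2),onz(t,(250,163),.2),onz(t,(297,163),.2))
mv([.4394,.0646,.192],.14);mv([.50,.0646,.34],.026);mv([.57,.15,.36],.026);mv([.615,.325,.36],.026)
```

```text
[0.74844516 0.12431475 0.22      ] [0.69758544 0.12463755 0.2       ] [0.69651915 0.17059413 0.2       ] [0.69890407 0.06780488 0.2       ]
tr [-1.01 -8.99 -0.01] tw [0.13 0.22 0.02] pos [0.4268 0.1537 0.1819]
tr [-15.78  -9.86   6.04] tw [6.66 0.22 0.01] pos [0.4268 0.1537 0.1819]
tr [-17.75  -2.4   14.19] tw [6.66 0.22 0.01] pos [0.4268 0.1537 0.1819]
tr [-17.74  14.29  21.12] tw [6.66 0.22 0.01] pos [0.4268 0.1537 0.1819]
```

carry_out:
  translation:
    - [-0.5, 0, 0]
    - [-1, 0, 0]
    - [-1, -2, 0]
    - [-1, -4, 0]
    - [-1, -6, 0]
    - [-1, -9, 0]
    - [-4, -9, 0]
    - [-8, -9.5, 2]
    - [-12, -9.8, 4]
    - [-15.8, -9.8, 6]
    - [-17.5, -8, 9]
    - [-17.8, -5, 12]
    - [-17.8, -2, 14.2]
    - [-17.8, 2, 16]
    - [-17.8, 6, 18]
    - [-17.8, 10, 20]
    - [-17.8, 14.3, 21.1]
    - [-17.8, 14.3, 21.1]
    - [-17.8, 14.3, 21.1]
    - [-17.8, 14.3, 21.1]
  twist:
    - [0, 0, 0]
    - [0, 0, 0]
    - [0, 0, 0]
    - [0, 0, 0]
    - [0, 0, 0]
    - [0, 0, 0]
    - [0, 0, 0]
    - [2, 0, 0]
    - [4, 0, 0]
    - [6.6, 0, 0]
    - [6.6, 0, 0]
    - [6.6, 0, 0]
    - [6.6, 0, 0]
    - [6.6, 0, 0]
    - [6.6, 0, 0]
    - [6.6, 0, 0]
    - [6.6, 0, 0]
    - [6.6, 0, 0]
    - [6.6, 0, 0]
    - [6.6, 0, 0]
  jaw: [2, 2, 2, 2, 2, 2, 2, 2, 2, 2, 2, 2, 2, 2, 2, 2, 2, 2, 2, 2]

```text
clock: 18.5
position: [0.6144, 0.3242, 0.3585]
eef_rot: [-0.009, 0.707, 0.009, 0.707]
wrist_force: [-0.1, 0.2, -0.6]
width: 0.343
```

Run:
```python
from h import *
cap("wrist","w12");cap("side","s3");cap("top","t3"); s=ctrl.get_state();print(s["wrist_force"],s["position"],s["width"])
mv([.615,.325,.36],.026)
```

```text
[ 0.70278757  0.98131949 -1.41075388] [0.61442284 0.32402295 0.35877221] 0.3446815675417287
tr [-0.12  0.1   0.06] tw [-0.02  0.05 -0.01] pos [0.6144 0.324  0.3588]
```

View pics/w12.png

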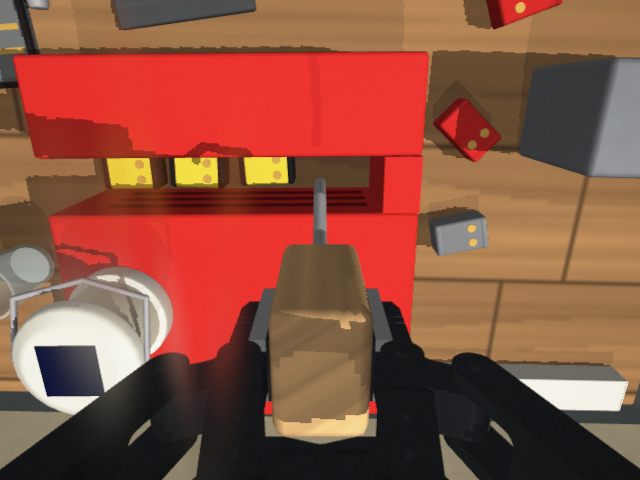

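View pics/s3.png

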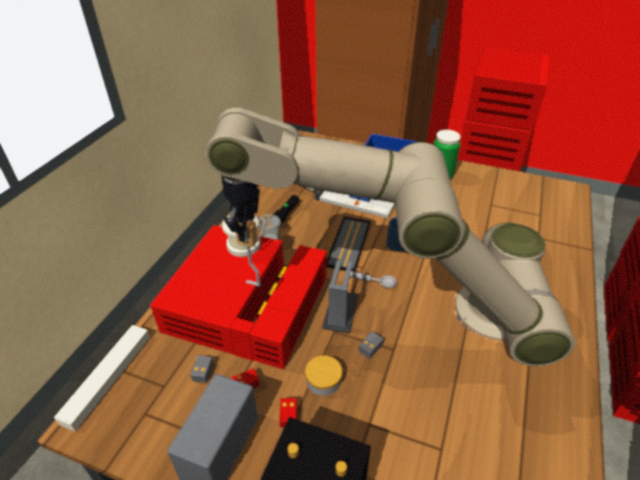

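Run:
```python
from h import *
d=load("w12"); s=ctrl.get_state()
for n,q,z in [("small",(330,157),.12),("large",(345,213),.12),("smallL",(45,157),.12),("largeL",(70,213),.12),("endS",(383,157),.12),("endL",(383,213),.12),("pack far top",(290,170),.032),("p1",(295,170),.032),("p2 l/r",(218,172),.032),("foot?",(320,182),.2)]: print(n,onz(d,q,z).round(4))
print(proj(d,[.6144,.324,.197]),proj(d,[.5984,.324,.205]))
crop("w12",90,130,400,260,"c17")
```

```text
small [0.5904 0.3331 0.12  ]
large [0.6436 0.3493 0.12  ]
smallL [0.597  0.0705 0.12  ]
largeL [0.6504 0.0848 0.12  ]
endS [0.5891 0.3819 0.12  ]
endL [0.6427 0.3858 0.12  ]
pack far top [0.6192 0.2902 0.032 ]
p1 [0.6191 0.2959 0.032 ]
p2 l/r [0.6236 0.2076 0.032 ]
foot? [0.5973 0.3241 0.2   ]
[319.25066978 203.24487824] [319.76329571 184.83306929]
c17 scale 2.5806451612903225
```

View pics/c17.png

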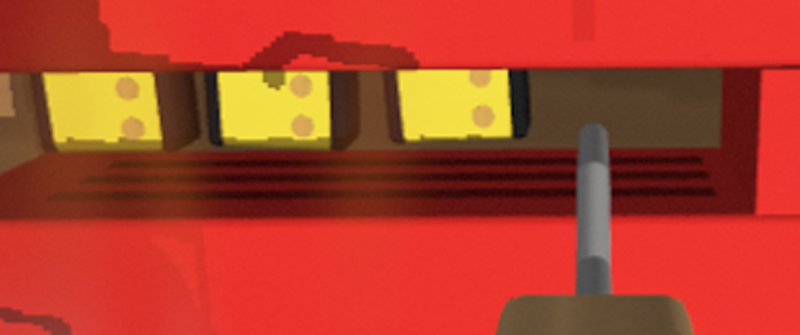

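Run:
```python
from h import *
mv([.617,.332,.26],.025);mv([.617,.332,.166],.025)
print(ctrl.get_state()["joint_pos"])
```

```text
tr [9.88 0.79 0.27] tw [ 0.04  0.05 -0.01] pos [0.6144 0.324  0.3588]
tr [19.28  0.79  0.26] tw [ 0.04  0.05 -0.01] pos [0.6144 0.324  0.3588]
[ 3.17104825e-01  7.36957231e-01  5.14508349e-01 -8.10343775e-05
  1.88926715e+00 -1.27940142e+00]
```

carry_out:
  translation:
    - [0, 0.8, 0.3]
    - [4, 0.8, 0.3]
    - [8, 0.8, 0.3]
    - [8, 0.8, 0.3]
    - [8, 0.8, 0.3]
    - [8, 0.8, 0.3]
  twist:
    - [0, 0, 0]
    - [0, 0, 0]
    - [0, 0, 0]
    - [0, 0, 0]
    - [0, 0, 0]
    - [0, 0, 0]
  jaw: [2, 2, 2, 2, 2, 2]

```text
clock: 19.25
position: [0.6181, 0.3332, 0.2817]
eef_rot: [-0.009, 0.705, 0.01, 0.709]
wrist_force: [0.4, 0.0, -1.4]
width: 0.339
```

Run:
```python
from h import *
cap("wrist","w13"); 
mv([.617,.332,.166],.025)
crop("w13",90,100,440,300,"c18")
```

```text
tr [11.53 -0.14 -0.17] tw [ 0.1   0.31 -0.1 ] pos [0.618  0.3333 0.2813]
c18 scale 2.2857142857142856
```

View pics/c18.png

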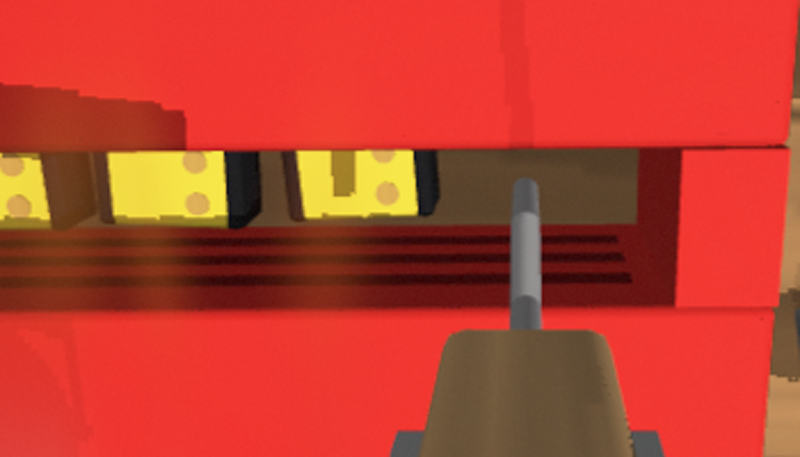

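carry_out:
  translation:
    - [3, 0, -0.1]
    - [6, 0, -0.1]
    - [9, 0, -0.1]
    - [10.5, 0, -0.1]
    - [11.5, 0, -0.1]
    - [11.5, 0, -0.1]
    - [11.5, 0, -0.1]
    - [11.5, 0, -0.1]
  twist:
    - [0, 0, 0]
    - [0, 0, 0]
    - [0, 0, 0]
    - [0, 0, 0]
    - [0, 0, 0]
    - [0, 0, 0]
    - [0, 0, 0]
    - [0, 0, 0]
  jaw: [2, 2, 2, 2, 2, 2, 2, 2]

```text
clock: 20.1
position: [0.6168, 0.3334, 0.1645]
eef_rot: [-0.009, 0.706, 0.01, 0.708]
wrist_force: [0.0, 0.1, -0.5]
width: 0.345
```

Run:
```python
from h import *
cap("wrist","w14"); s=ctrl.get_state();print(s["wrist_force"],s["ft_torque"])
mv([.617,.332,.166],.025)
mv([.6177,.30,.166],.025)
mv([.6248,.01,.166],.025)
```

```text
[ 0.40078514  0.43487806 -1.14678295] [ 0.01948219  0.04331562 -0.01008917]
tr [-0.18 -0.14  0.03] tw [ 0.12  0.12 -0.04] pos [0.6166 0.3334 0.1642]
tr [-0.18 -3.34  0.02] tw [ 0.12  0.12 -0.04] pos [0.6166 0.3334 0.1642]
tr [ -0.2  -32.35  -0.06] tw [ 0.12  0.12 -0.04] pos [0.6166 0.3334 0.1642]
```

View pics/w14.png

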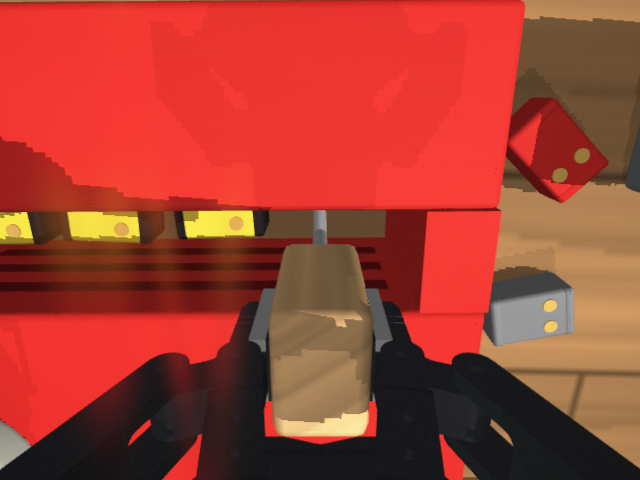

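carry_out:
  translation:
    - [-0.1, -1, 0]
    - [-0.1, -2, 0]
    - [-0.1, -3, 0]
    - [-0.1, -4, 0]
    - [-0.1, -5, 0]
    - [-0.1, -6.5, 0]
    - [-0.1, -8, 0]
    - [-0.1, -9.5, 0]
    - [-0.1, -11, 0]
    - [-0.1, -12.5, 0]
    - [-0.1, -14, 0]
    - [-0.1, -15.5, 0]
    - [-0.1, -17, 0]
    - [-0.1, -18, 0]
    - [-0.1, -19, 0]
    - [-0.1, -20, 0]
    - [-0.1, -20, 0]
  twist:
    - [0, 0, 0]
    - [0, 0, 0]
    - [0, 0, 0]
    - [0, 0, 0]
    - [0, 0, 0]
    - [0, 0, 0]
    - [0, 0, 0]
    - [0, 0, 0]
    - [0, 0, 0]
    - [0, 0, 0]
    - [0, 0, 0]
    - [0, 0, 0]
    - [0, 0, 0]
    - [0, 0, 0]
    - [0, 0, 0]
    - [0, 0, 0]
    - [0, 0, 0]
  jaw: [2, 2, 2, 2, 2, 2, 2, 2, 2, 2, 2, 2, 2, 2, 2, 2, 2]

```text
clock: 21.85
position: [0.6216, 0.1314, 0.1637]
eef_rot: [-0.01, 0.707, 0.009, 0.707]
wrist_force: [-0.0, -0.5, -0.8]
width: 0.34
```

Run:
```python
from h import *
cap("wrist","w15"); s=ctrl.get_state();print(s["wrist_force"],s["ft_torque"])
mv([.6248,.01,.166],.025)
cap("side","s4")
```

```text
[ 0.90315329 -0.39711287 -2.1454379 ] [-0.0240838   0.01748896  0.03071902]
tr [ -0.21 -12.19   0.  ] tw [ 0.08 -0.04  0.12] pos [0.6216 0.1319 0.1636]
```

View pics/w15.png

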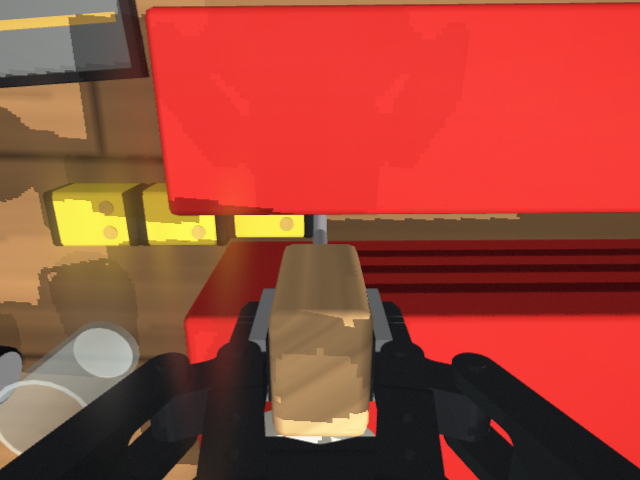

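View pics/s4.png

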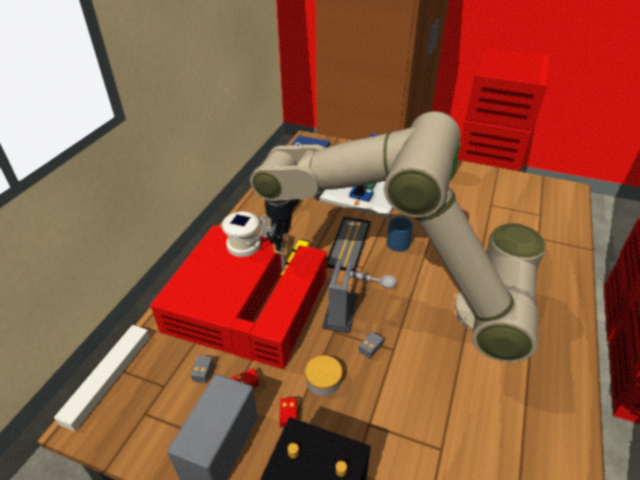

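carry_out:
  translation:
    - [-0.1, -1, 0]
    - [-0.1, -2, 0]
    - [-0.1, -3.5, 0]
    - [-0.1, -5, 0]
    - [-0.1, -6.5, 0]
    - [-0.1, -8, 0]
    - [-0.1, -9.5, 0]
    - [-0.1, -10.5, 0]
    - [-0.1, -11.5, 0]
    - [-0.1, -12.5, 0]
    - [-0.1, -12.5, 0]
    - [-0.1, -12, 0]
    - [-0.1, -11, 0]
    - [-1.5, -11, 0]
    - [-5, -11, 0]
    - [-10, -11, 0]
    - [-15, -11, 0]
    - [-17, -11, 0]
    - [-17, -11, 0]
  twist:
    - [0, 0, 0]
    - [0, 0, 0]
    - [0, 0, 0]
    - [0, 0, 0]
    - [0, 0, 0]
    - [0, 0, 0]
    - [0, 0, 0]
    - [0, 0, 0]
    - [0, 0, 0]
    - [0, 0, 0]
    - [0, 0, 0]
    - [0, 0, 0]
    - [0, 0, 0]
    - [0, 0, 0]
    - [0, 0, 0]
    - [0, 0, 0]
    - [0, 0, 0]
    - [0, 0, 0]
    - [0, 0, 0]
  jaw: [2, 2, 2, 2, 2, 2, 2, 2, 2, 2, 2, 2, 2, 2, 2, 2, 2, 2, 2]

```text
clock: 23.85
position: [0.6251, 0.0243, 0.3374]
eef_rot: [-0.01, 0.705, 0.009, 0.709]
wrist_force: [0.8, -0.2, -2.4]
width: 0.344
```

Run:
```python
from h import *
cap("wrist","w16"); s=ctrl.get_state();print(s["wrist_force"],s["ft_torque"])
mv([.4394,.0646,.34],.14)
mv([.4394,.0646,.193],.14)
```

```text
[-0.23222652 -0.67043823 -1.48951946] [-0.00781237  0.01956573  0.0233275 ]
tr [ -0.6    4.55 -18.41] tw [-6.41  0.11  0.04] pos [0.6247 0.0242 0.3344]
tr [ 14.1    4.56 -18.43] tw [-6.41  0.11  0.04] pos [0.6247 0.0242 0.3344]
```

View pics/w16.png

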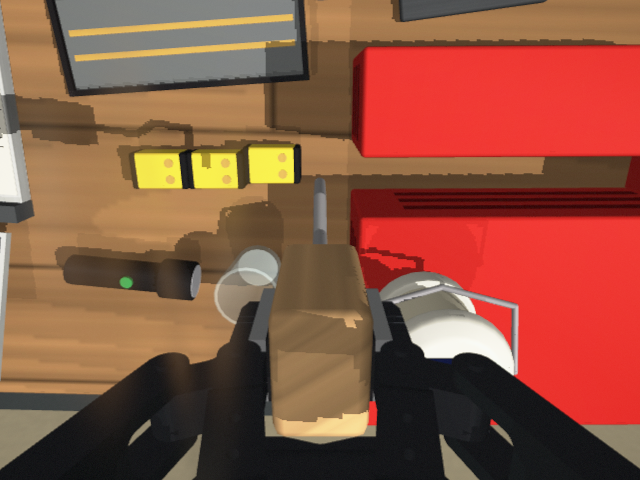

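carry_out:
  translation:
    - [0, 1, -4]
    - [0, 2, -9]
    - [0, 3, -14]
    - [0, 4.5, -18.4]
    - [0, 4.5, -18.4]
    - [0, 4.5, -18.4]
    - [4, 4.5, -18.4]
    - [8, 4.5, -18.4]
    - [12, 4.5, -18.4]
    - [14, 4.5, -18.4]
    - [14, 4.5, -18.4]
    - [14, 4.5, -18.4]
  twist:
    - [-2, 0, 0]
    - [-4, 0, 0]
    - [-6.4, 0, 0]
    - [-6.4, 0, 0]
    - [-6.4, 0, 0]
    - [-6.4, 0, 0]
    - [-6.4, 0, 0]
    - [-6.4, 0, 0]
    - [-6.4, 0, 0]
    - [-6.4, 0, 0]
    - [-6.4, 0, 0]
    - [-6.4, 0, 0]
  jaw: [2, 2, 2, 2, 2, 2, 2, 2, 2, 2, 2, 2]

```text
clock: 25.1
position: [0.4401, 0.0632, 0.1939]
eef_rot: [-0.049, 0.706, 0.049, 0.705]
wrist_force: [-0.1, 0.1, -0.5]
width: 0.339
```

Run:
```python
from h import *
cap("wrist","w17"); s=ctrl.get_state();print(s["wrist_force"],s["ft_torque"])
mv([.4394,.0646,.193],.14)
mv([.4268,.1535,.192],.14)
mv([.4268,.1535,.1815],.14)
```

```text
[ 0.3791119   0.37922744 -0.56689453] [ 0.02008543 -0.01263639  0.00298582]
tr [ 0.15  0.16 -0.07] tw [-0.08  0.06  0.02] pos [0.4403 0.0631 0.1945]
tr [ 0.25  9.14 -0.09] tw [-0.08  0.06  0.02] pos [0.4403 0.0631 0.1945]
tr [ 1.3   9.14 -0.09] tw [-0.08  0.06  0.02] pos [0.4403 0.0631 0.1945]
```

View pics/w17.png

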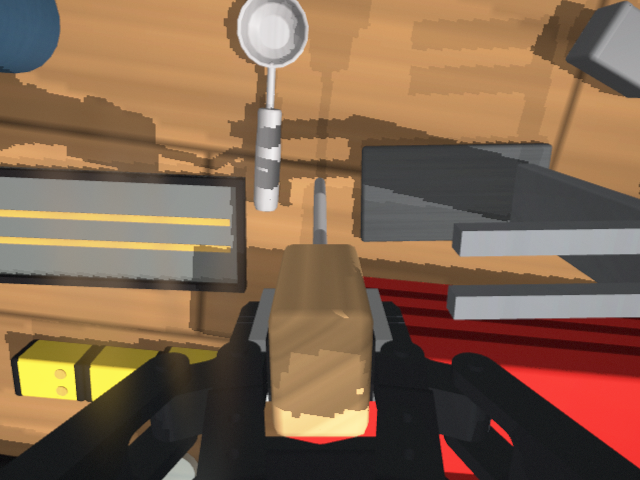

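carry_out:
  translation:
    - [0.2, 2, 0]
    - [0.2, 4, -0.1]
    - [0.2, 6, -0.1]
    - [0.2, 8, -0.1]
    - [0.2, 9.1, -0.1]
    - [0.2, 9.1, -0.1]
    - [0.2, 9.1, -0.1]
    - [0.7, 9.1, -0.1]
    - [1.2, 9.1, -0.1]
    - [1.2, 9.1, -0.1]
    - [1.2, 9.1, -0.1]
  twist:
    - [0, 0, 0]
    - [0, 0, 0]
    - [0, 0, 0]
    - [0, 0, 0]
    - [0, 0, 0]
    - [0, 0, 0]
    - [0, 0, 0]
    - [0, 0, 0]
    - [0, 0, 0]
    - [0, 0, 0]
    - [0, 0, 0]
  jaw: [2, 2, 2, 2, 2, 2, 2, 2, 2, 2, 2]

```text
clock: 26.25
position: [0.4261, 0.1528, 0.182]
eef_rot: [-0.049, 0.705, 0.049, 0.706]
wrist_force: [-2.0, -1.6, 3.7]
width: 0.344
```

Run:
```python
from h import *
cap("wrist","w18"); s=ctrl.get_state();print(s["wrist_force"],s["ft_torque"])
mv([.4268,.1535,.1815],.14)
```

```text
[-0.23343974 -2.97462996  4.00768252] [-0.4328434   0.07023336 -0.0596159 ]
tr [0.05 0.06 0.08] tw [-0.11  0.02  0.03] pos [0.4261 0.1528 0.182 ]
```

View pics/w18.png

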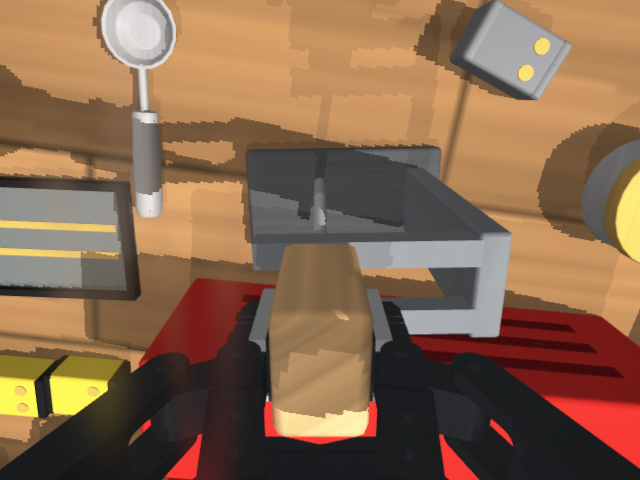

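carry_out:
  translation:
    - [0, 0, 0]
    - [0, 0, 0]
    - [0, 0, 0]
    - [0, 0, 0]
    - [-4, 0, 0]
    - [-8, 0, 0]
    - [-13, 0, 0]
    - [-16, 0, 0]
    - [-16, 0, 0]
  twist:
    - [0, 0, 0]
    - [0, 0, 0]
    - [0, 0, 0]
    - [0, 0, 0]
    - [0, 0, 0]
    - [0, 0, 0]
    - [0, 0, 0]
    - [0, 0, 0]
    - [0, 0, 0]
  jaw: [6.5, 6.5, 6.5, 6.5, 6.5, 6.5, 6.5, 6.5, 6.5]

```text
clock: 27.2
position: [0.4268, 0.1534, 0.3457]
eef_rot: [-0.049, 0.703, 0.049, 0.708]
wrist_force: [0.2, 0.2, -1.6]
width: 0.762
```

Run:
```python
from h import *
cap("wrist","w19"); cap("top","t4")
np.set_printoptions(precision=4,suppress=True)
d=load("w16")
m=cv2.inRange(cv2.cvtColor(d["image"],cv2.COLOR_RGB2HSV),(22,150,120),(34,255,255))
n,l,st,c=cv2.connectedComponentsWithStats(m); print([(st[i],c[i]) for i in range(1,n) if st[i][4]>200])
mv([.55,-.09,.34],0.05)
```

```text
[(array([ 248,  144,   46,   40, 1661], dtype=int32), array([270.3317, 163.8447])), (array([ 134,  149,   49,   40, 1642], dtype=int32), array([157.1669, 169.0238])), (array([ 191,  149,   49,   40, 1652], dtype=int32), array([214.2312, 168.8898]))]
tr [  0.15 -25.82   8.94] tw [ 5.09 -0.   -0.  ] pos [0.4258 0.1533 0.3415]
```

View pics/w19.png

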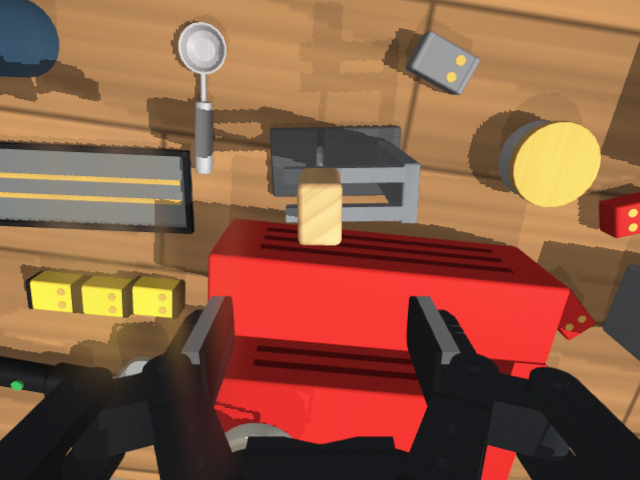

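View pics/t4.png

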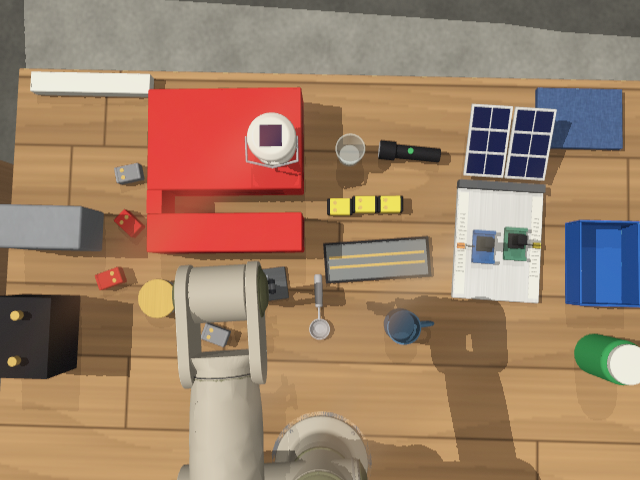

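Run:
```python
from h import *
mv([.57,-.05,.32],-1.55)
```

```text
tr [  2.15 -22.13  11.47] tw [96.76 -0.    0.  ] pos [0.4258 0.1533 0.3415]
```

carry_out:
  translation:
    - [0, -2, 1]
    - [0, -4, 2]
    - [0, -6, 3]
    - [0, -8, 4]
    - [0, -10, 5]
    - [0, -12, 6]
    - [1, -14, 7]
    - [2, -16, 8]
    - [2, -18, 9]
    - [2, -20, 10]
    - [2, -22, 11.5]
    - [2, -22, 11.5]
    - [2, -22, 11.5]
    - [2, -22, 11.5]
    - [2, -22, 11.5]
  twist:
    - [8, 0, 0]
    - [16, 0, 0]
    - [24, 0, 0]
    - [32, 0, 0]
    - [40, 0, 0]
    - [48, 0, 0]
    - [56, 0, 0]
    - [64, 0, 0]
    - [72, 0, 0]
    - [80, 0, 0]
    - [88, 0, 0]
    - [96, 0, 0]
    - [96.8, 0, 0]
    - [96.8, 0, 0]
    - [96.8, 0, 0]
  jaw: [7, 7, 7, 7, 7, 7, 7, 7, 7, 7, 7, 7, 7, 7, 7]

```text
clock: 28.8
position: [0.5699, -0.0483, 0.3215]
eef_rot: [0.494, 0.506, -0.494, 0.506]
wrist_force: [0.5, -0.1, -0.6]
width: 0.82
```

Run:
```python
from h import *
cap("wrist","w20"); mv([.57,-.05,.32],-1.55)
```

```text
tr [0.17 0.   0.17] tw [ 0.11 -0.01  0.02] pos [ 0.5699 -0.0483  0.3217]
```

View pics/w20.png

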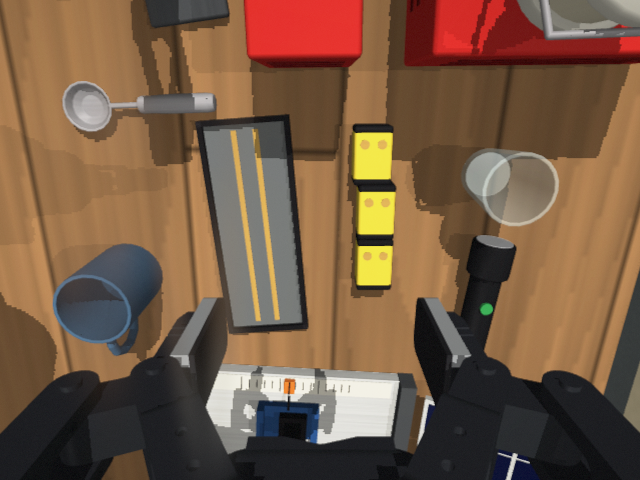

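Whole view; measure packs (yellow masks) and tray corners.

Run:
```python
from h import *
np.set_printoptions(precision=4,suppress=True)
d=load("w20"); hsv=cv2.cvtColor(d["image"],cv2.COLOR_RGB2HSV)
m=cv2.inRange(hsv,(24,150,150),(34,255,255)); m[:,:330]=0; m[:,420:]=0
cs,_=cv2.findContours(m,cv2.RETR_EXTERNAL,cv2.CHAIN_APPROX_NONE)
for c in cs:
    if cv2.contourArea(c)<300: continue
    w=np.array([onz(d,p[0],.032)[:2] for p in c],np.float32)*1000
    r=cv2.minAreaRect(w); print("pack",r)
for q in [(198,123),(289,115),(307,326),(229,332)]: print("tray",q,onz(d,q,.012))
crop("w20",190,100,410,340,"c21")
```

```text
pack ((632.8956298828125, -153.01243591308594), (39.37971878051758, 46.8709716796875), 1.3274368047714233)
pack ((631.126708984375, -91.56228637695312), (39.424095153808594, 47.664695739746094), 1.3148249387741089)
pack ((623.50537109375, -29.304414749145508), (39.51987838745117, 46.75645446777344), 1.3018603324890137)
tray (198, 123) [ 0.4379 -0.0015  0.012 ]
tray (289, 115) [0.535  0.0089 0.012 ]
tray (307, 326) [ 0.5573 -0.2459  0.012 ]
tray (229, 332) [ 0.4591 -0.2568  0.012 ]
c21 scale 2.5
```

View pics/c21.png

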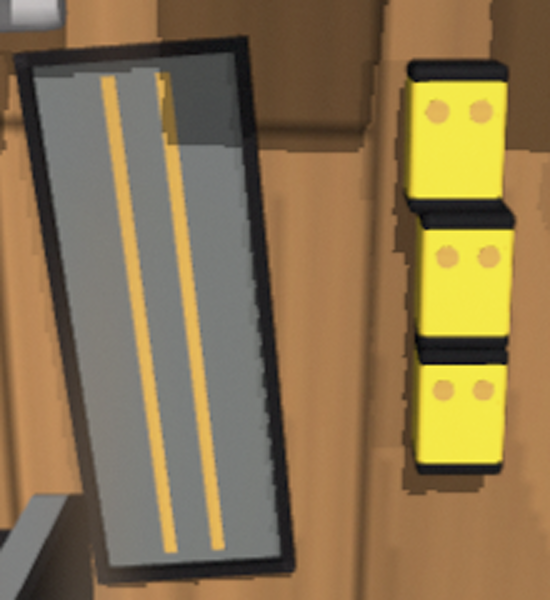

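Run:
```python
from h import *
mv([.6235,-.034,.09],-1.548);mv([.6235,-.034,.006],-1.548)
```

```text
tr [23.17  5.4  -1.31] tw [-0.01 -0.01  0.02] pos [ 0.5699 -0.0483  0.3217]
tr [31.57  5.4  -1.31] tw [-0.01 -0.01  0.02] pos [ 0.5699 -0.0483  0.3217]
```

carry_out:
  translation:
    - [5, 3, -1]
    - [10, 5.4, -1.3]
    - [15, 5.4, -1.3]
    - [20, 5.4, -1.3]
    - [23, 5.4, -1.3]
    - [23, 5.4, -1.3]
    - [23, 5.4, -1.3]
  twist:
    - [0, 0, 0]
    - [0, 0, 0]
    - [0, 0, 0]
    - [0, 0, 0]
    - [0, 0, 0]
    - [0, 0, 0]
    - [0, 0, 0]
  jaw: [7, 7, 7, 7, 7, 7, 7]

```text
clock: 29.55
position: [0.6244, -0.0346, 0.0932]
eef_rot: [0.495, 0.505, -0.495, 0.506]
wrist_force: [0.6, -0.1, 2.1]
width: 0.821
```

Run:
```python
from h import *
cap("wrist","w21"); mv([.6235,-.034,.09],-1.548);mv([.6235,-.034,.006],-1.548)
```

```text
tr [ 0.46 -0.16 -0.08] tw [-0.11  0.06 -0.22] pos [ 0.6251 -0.0348  0.0946]
tr [ 8.86 -0.19 -0.09] tw [-0.11  0.06 -0.22] pos [ 0.6251 -0.0348  0.0946]
```

View pics/w21.png

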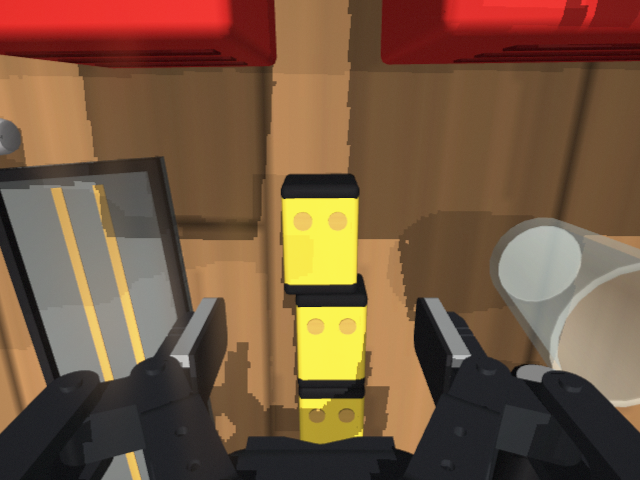

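carry_out:
  translation:
    - [3, -0.1, -0.1]
    - [6, -0.1, -0.1]
    - [8, -0.1, -0.1]
    - [8.8, -0.1, -0.1]
    - [8.8, -0.1, -0.1]
    - [8.8, -0.1, -0.1]
    - [8.8, -0.1, -0.1]
    - [8.8, -0.1, -0.1]
    - [8.8, -0.1, -0.1]
    - [8.8, -0.1, -0.1]
    - [6, -0.1, -0.1]
    - [2, -0.1, -0.1]
    - [0, -0.1, -0.1]
    - [0, -0.1, -0.1]
  twist:
    - [0, 0, 0]
    - [0, 0, 0]
    - [0, 0, 0]
    - [0, 0, 0]
    - [0, 0, 0]
    - [0, 0, 0]
    - [0, 0, 0]
    - [0, 0, 0]
    - [0, 0, 0]
    - [0, 0, 0]
    - [0, 0, 0]
    - [0, 0, 0]
    - [0, 0, 0]
    - [0, 0, 0]
  jaw: [7, 7, 7, 7, 7, 3, 3, 3, 3, 3, 3, 3, 3, 3]
  force: 40

```text
clock: 31.0
position: [0.6244, -0.034, 0.0955]
eef_rot: [0.496, 0.503, -0.494, 0.507]
wrist_force: [-0.7, -0.2, -2.7]
width: 0.459
```

Run:
```python
from h import *
cap("wrist","w22"); s=ctrl.get_state(); print(s["wrist_force"],s["width"]);mv([.4914,-.054,.095],-1.571+.085);mv([.4914,-.054,.0135],-1.571+.085)
```

```text
[ 0.86073396 -0.43945586 -1.9475835 ] 0.46139753699353353
tr [ -0.23 -13.23   1.76] tw [-3.7   0.04 -0.14] pos [ 0.6233 -0.0337  0.093 ]
tr [  7.92 -13.25   1.75] tw [-3.7   0.04 -0.14] pos [ 0.6233 -0.0337  0.093 ]
```

View pics/w22.png

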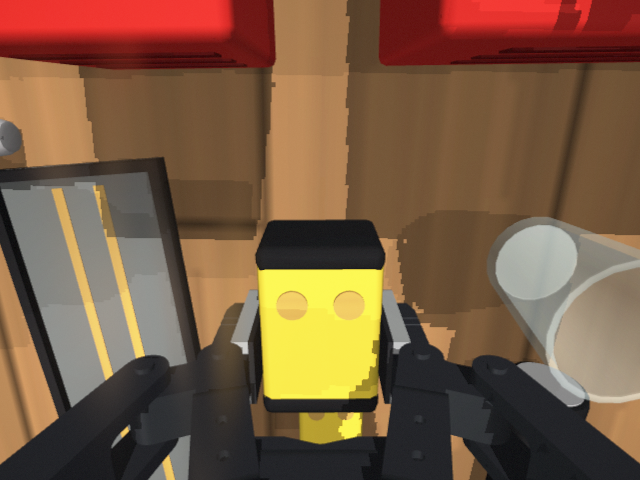

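carry_out:
  translation:
    - [0, -4, 0.5]
    - [0, -8, 1]
    - [0, -12, 2]
    - [0, -13.2, 2.1]
    - [0, -13.2, 2.1]
    - [0, -13.2, 2.1]
    - [3, -13.2, 2.1]
    - [6, -13.2, 2.1]
    - [7.4, -13.2, 2.1]
    - [7.9, -13.2, 2.1]
    - [7.9, -13.2, 2.1]
    - [7.9, -13.2, 2.1]
    - [7.9, -13.2, 2.1]
    - [7.9, -13.2, 2.1]
    - [7.9, -13.2, 2.1]
    - [4, -13.2, 2.1]
    - [0, -13.2, 2.1]
    - [0, -13.2, 2.1]
  twist:
    - [-1, 0, 0]
    - [-2, 0, 0]
    - [-3.7, 0, 0]
    - [-3.7, 0, 0]
    - [-3.7, 0, 0]
    - [-3.7, 0, 0]
    - [-3.7, 0, 0]
    - [-3.7, 0, 0]
    - [-3.7, 0, 0]
    - [-3.7, 0, 0]
    - [-3.7, 0, 0]
    - [-3.7, 0, 0]
    - [-3.7, 0, 0]
    - [-3.7, 0, 0]
    - [-3.7, 0, 0]
    - [-3.7, 0, 0]
    - [-3.7, 0, 0]
    - [-3.7, 0, 0]
  jaw: [3, 3, 3, 3, 3, 3, 3, 3, 3, 3, 3, 5.2, 5.2, 5.2, 5.2, 5.2, 5.2, 5.2]

```text
clock: 32.85
position: [0.4937, -0.0581, 0.0963]
eef_rot: [0.48, 0.518, -0.477, 0.524]
wrist_force: [0.6, -0.9, 0.2]
width: 0.608
```

Run:
```python
from h import *
cap("wrist","w23"); s=ctrl.get_state(); print(s["wrist_force"],s["width"]);mv([.6311,-.0916,.09],-1.548);mv([.6311,-.0916,.006],-1.548)
```

```text
[-0.29477204  0.9920507  -1.28088778] 0.6082326790366608
tr [ 0.46 13.52  4.55] tw [ 3.54  0.11 -0.26] pos [ 0.4925 -0.0577  0.0939]
tr [ 8.86 13.48  4.54] tw [ 3.54  0.11 -0.26] pos [ 0.4925 -0.0577  0.0939]
```

View pics/w23.png

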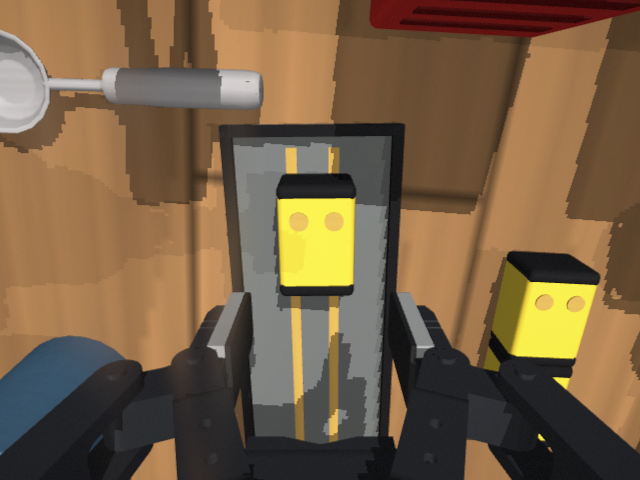

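carry_out:
  translation:
    - [0, 4, 1]
    - [0, 8, 2]
    - [0, 12, 4]
    - [0, 13.5, 4.5]
    - [0, 13.5, 4.5]
    - [0, 13.5, 4.5]
    - [0, 13.5, 4.5]
  twist:
    - [1, 0, 0]
    - [2, 0, 0]
    - [3.5, 0, 0]
    - [3.5, 0, 0]
    - [3.5, 0, 0]
    - [3.5, 0, 0]
    - [3.5, 0, 0]
  jaw: [7, 7, 7, 7, 7, 7, 7]

```text
clock: 33.6
position: [0.6286, -0.0902, 0.0914]
eef_rot: [0.494, 0.506, -0.494, 0.505]
wrist_force: [0.3, 0.2, 0.4]
width: 0.817
```

```bash
cat > pk.py <<'E'
from h import *
import sys
d=cap("wrist",sys.argv[1]); d=load(sys.argv[1]); hsv=cv2.cvtColor(d["image"],cv2.COLOR_RGB2HSV)
m=cv2.inRange(hsv,(24,150,120),(34,255,255))
cs,_=cv2.findContours(m,cv2.RETR_EXTERNAL,cv2.CHAIN_APPROX_NONE)
for c in cs:
    if cv2.contourArea(c)<500: continue
    w=np.array([onz(d,p[0],float(sys.argv[2])) [:2] for p in c],np.float32)*1000
    r=cv2.minAreaRect(w); print("pack",np.round(r[0],1),np.round(r[1],1),round(r[2],1),cv2.boundingRect(c))
E
python3 pk.py w24 .032
python3 - <<'E'
from h import *
s=ctrl.get_state(); print(s["wrist_force"],s["width"]);mv([.6311,-.0916,.006],-1.548)
E
```

```text
pack [ 633.5 -153. ] [39.4 48.4] 1.4 (292, 318, 70, 73)
pack [631.6 -91.1] [39.1 48.2] 1.4 (289, 211, 76, 86)
pack [495.7 -52.7] [55.3 50.6] 5.3 (0, 122, 117, 107)
[ 1.18776098  0.67899411 -0.4667307 ] 0.8206114714047504
tr [8.57 0.24 0.14] tw [ 0.06 -0.02  0.05] pos [ 0.6288 -0.0903  0.0917]
```

View pics/w24.png

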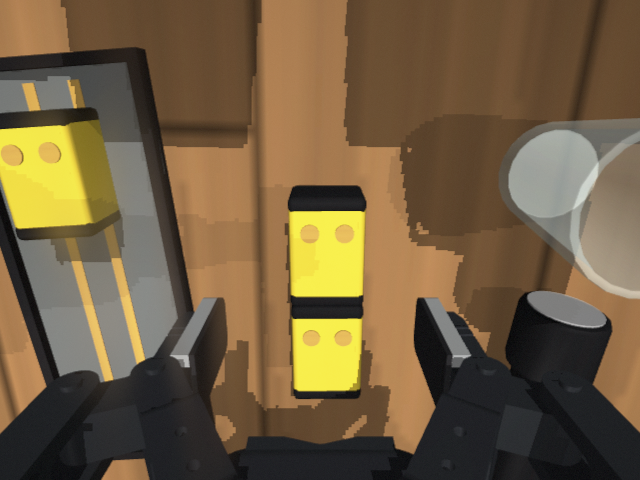

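carry_out:
  translation:
    - [3, 0.3, 0.1]
    - [6, 0.3, 0.1]
    - [8, 0.3, 0.1]
    - [8.6, 0.3, 0.1]
    - [8.6, 0.3, 0.1]
    - [8.6, 0.3, 0.1]
    - [8.6, 0.3, 0.1]
    - [8.6, 0.3, 0.1]
    - [8.6, 0.3, 0.1]
    - [8.6, 0.3, 0.1]
    - [6, 0.3, 0.1]
    - [2, 0.3, 0.1]
    - [0, 0.3, 0.1]
    - [0, 0.3, 0.1]
  twist:
    - [0, 0, 0]
    - [0, 0, 0]
    - [0, 0, 0]
    - [0, 0, 0]
    - [0, 0, 0]
    - [0, 0, 0]
    - [0, 0, 0]
    - [0, 0, 0]
    - [0, 0, 0]
    - [0, 0, 0]
    - [0, 0, 0]
    - [0, 0, 0]
    - [0, 0, 0]
    - [0, 0, 0]
  jaw: [7, 7, 7, 7, 7, 3, 3, 3, 3, 3, 3, 3, 3, 3]
  force: 40

```text
clock: 35.05
position: [0.6341, -0.092, 0.0953]
eef_rot: [0.495, 0.504, -0.493, 0.508]
wrist_force: [0.5, 0.0, -1.5]
width: 0.461
```

Run:
```python
from h import *
cap("wrist","w25"); s=ctrl.get_state(); print(s["wrist_force"],s["width"]);mv([.4973,-.126,.095],-1.571+.085);mv([.4973,-.126,.0135],-1.571+.085)
```

```text
[-0.81815235  0.49523267 -2.73316914] 0.45695476303532523
tr [ -0.25 -13.65   3.11] tw [-3.51  0.05 -0.12] pos [ 0.633  -0.0917  0.0928]
tr [  7.9  -13.67   3.1 ] tw [-3.51  0.05 -0.12] pos [ 0.633  -0.0917  0.0928]
```

View pics/w25.png

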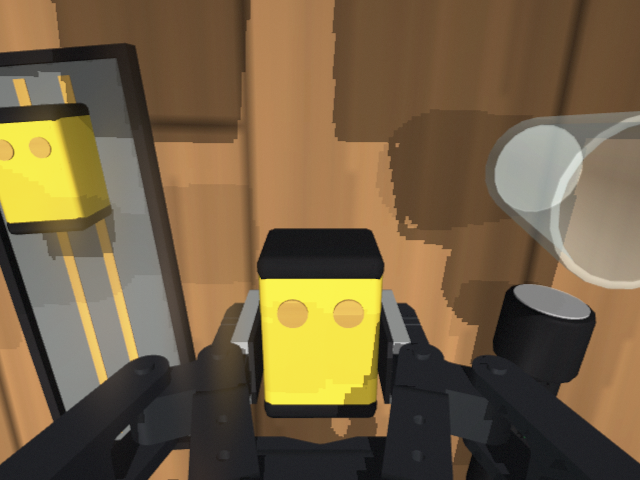

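carry_out:
  translation:
    - [0, -4, 1]
    - [0, -8, 2]
    - [0, -12, 3]
    - [0, -13.6, 3.1]
    - [0, -13.6, 3.1]
    - [0, -13.6, 3.1]
    - [3, -13.6, 3.1]
    - [6, -13.6, 3.1]
    - [7.4, -13.6, 3.1]
    - [7.9, -13.6, 3.1]
    - [7.9, -13.6, 3.1]
    - [7.9, -13.6, 3.1]
    - [7.9, -13.6, 3.1]
    - [7.9, -13.6, 3.1]
    - [7.9, -13.6, 3.1]
    - [4, -13.6, 3.1]
    - [0, -13.6, 3.1]
    - [0, -13.6, 3.1]
  twist:
    - [-1, 0, 0]
    - [-2, 0, 0]
    - [-3.5, 0, 0]
    - [-3.5, 0, 0]
    - [-3.5, 0, 0]
    - [-3.5, 0, 0]
    - [-3.5, 0, 0]
    - [-3.5, 0, 0]
    - [-3.5, 0, 0]
    - [-3.5, 0, 0]
    - [-3.5, 0, 0]
    - [-3.5, 0, 0]
    - [-3.5, 0, 0]
    - [-3.5, 0, 0]
    - [-3.5, 0, 0]
    - [-3.5, 0, 0]
    - [-3.5, 0, 0]
    - [-3.5, 0, 0]
  jaw: [3, 3, 3, 3, 3, 3, 3, 3, 3, 3, 3, 5.2, 5.2, 5.2, 5.2, 5.2, 5.2, 5.2]

```text
clock: 36.9
position: [0.4998, -0.1269, 0.0964]
eef_rot: [0.479, 0.518, -0.478, 0.524]
wrist_force: [0.5, 0.0, -0.8]
width: 0.613
```

```bash
python3 pk.py w26 .038
python3 - <<'E'
from h import *
mv([.633,-.153,.09],-1.548)
E
```

```text
pack [ 628.1 -150.2] [38.5 47.4] 1.4 (506, 269, 87, 80)
pack [ 497.5 -124.4] [39.2 48.2] 4.9 (277, 204, 77, 87)
pack [491.5 -52.3] [39.2 48.3] 4.8 (272, 48, 87, 109)
tr [ 0.45 13.16  3.79] tw [ 3.55  0.14 -0.24] pos [ 0.4986 -0.1264  0.0938]
```

View pics/w26.png

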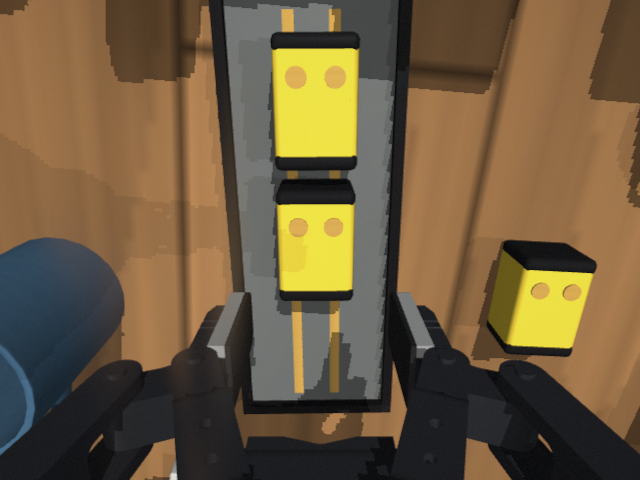

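carry_out:
  translation:
    - [0, 4, 1]
    - [0, 8, 2]
    - [0, 12, 3.5]
    - [0, 13.2, 3.8]
    - [0, 13.2, 3.8]
    - [0, 13.2, 3.8]
    - [0, 13.2, 3.8]
  twist:
    - [1, 0, 0]
    - [2, 0, 0]
    - [3.5, 0, 0]
    - [3.5, 0, 0]
    - [3.5, 0, 0]
    - [3.5, 0, 0]
    - [3.5, 0, 0]
  jaw: [7, 7, 7, 7, 7, 7, 7]

```text
clock: 37.65
position: [0.6312, -0.1522, 0.0914]
eef_rot: [0.494, 0.506, -0.494, 0.505]
wrist_force: [-0.3, 0.2, -0.7]
width: 0.819
```

```bash
python3 pk.py w27 .032
python3 - <<'E'
from h import *
mv([.6333,-.153,.006],-1.548)
E
```

```text
pack [ 633.5 -153.2] [39.2 48.2] 1.4 (287, 211, 77, 86)
pack [ 501.5 -124.4] [54.7 51.9] 4.9 (0, 141, 122, 107)
pack [495.7 -56. ] [36.5 40.2] 4.7 (0, 0, 77, 98)
tr [8.57 0.2  0.08] tw [ 0.04 -0.02  0.04] pos [ 0.6314 -0.1523  0.0918]
```

View pics/w27.png

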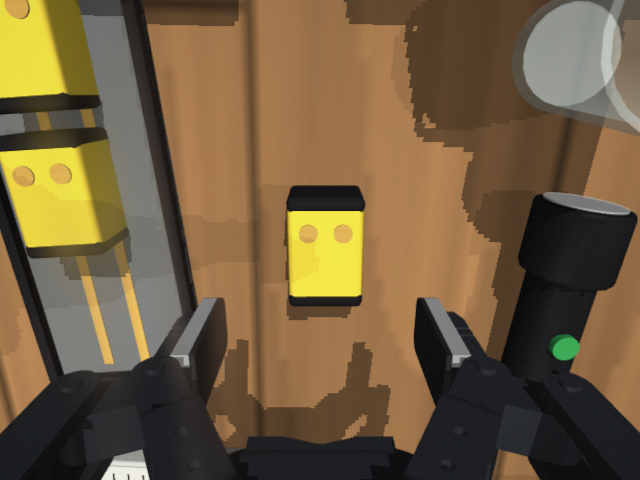

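carry_out:
  translation:
    - [3, 0.2, 0.1]
    - [6, 0.2, 0.1]
    - [8, 0.2, 0.1]
    - [8.6, 0.2, 0.1]
    - [8.6, 0.2, 0.1]
    - [8.6, 0.2, 0.1]
    - [8.6, 0.2, 0.1]
    - [8.6, 0.2, 0.1]
    - [8.6, 0.2, 0.1]
    - [8.6, 0.2, 0.1]
    - [6, 0.2, 0.1]
    - [2, 0.2, 0.1]
    - [0, 0.2, 0.1]
    - [0, 0.2, 0.1]
  twist:
    - [0, 0, 0]
    - [0, 0, 0]
    - [0, 0, 0]
    - [0, 0, 0]
    - [0, 0, 0]
    - [0, 0, 0]
    - [0, 0, 0]
    - [0, 0, 0]
    - [0, 0, 0]
    - [0, 0, 0]
    - [0, 0, 0]
    - [0, 0, 0]
    - [0, 0, 0]
    - [0, 0, 0]
  jaw: [7, 7, 7, 7, 7, 3, 3, 3, 3, 3, 3, 3, 3, 3]
  force: 40

```text
clock: 39.1
position: [0.6355, -0.154, 0.0954]
eef_rot: [0.495, 0.504, -0.493, 0.508]
wrist_force: [-0.3, -0.1, -1.6]
width: 0.455
```

Run:
```python
from h import *
cap("wrist","w28"); s=ctrl.get_state(); print(s["wrist_force"],s["width"]);mv([.5037,-.1985,.0135],-1.571+.085)
```

```text
[-0.28358901  0.15972671 -2.18122396] 0.46036305149849766
tr [  7.9  -13.2    4.17] tw [-3.51  0.06 -0.11] pos [ 0.6345 -0.1536  0.0928]
```

View pics/w28.png

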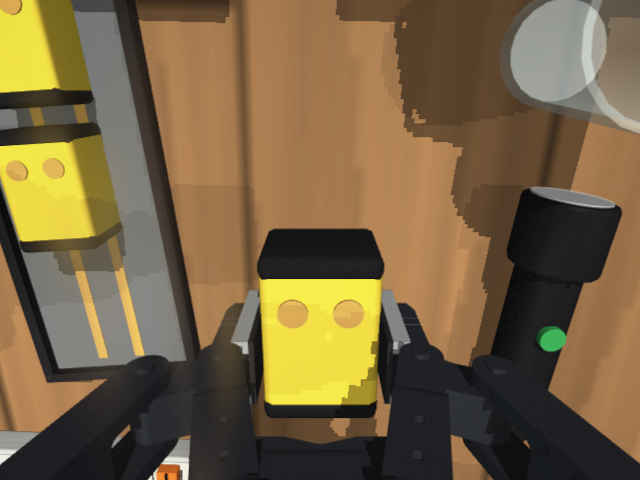

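carry_out:
  translation:
    - [0, -4, 1]
    - [0, -8, 2]
    - [0, -12, 4]
    - [0, -13.2, 4.2]
    - [0, -13.2, 4.2]
    - [0, -13.2, 4.2]
    - [3, -13.2, 4.2]
    - [6, -13.2, 4.2]
    - [7.4, -13.2, 4.2]
    - [7.9, -13.2, 4.2]
    - [7.9, -13.2, 4.2]
    - [7.9, -13.2, 4.2]
    - [7.9, -13.2, 4.2]
    - [7.9, -13.2, 4.2]
    - [7.9, -13.2, 4.2]
    - [4, -13.2, 4.2]
    - [0, -13.2, 4.2]
    - [-5, -13.2, 2]
    - [-10, -13.2, 0]
    - [-10, -13.2, 0]
  twist:
    - [-1, 0, 0]
    - [-2, 0, 0]
    - [-3.5, 0, 0]
    - [-3.5, 0, 0]
    - [-3.5, 0, 0]
    - [-3.5, 0, 0]
    - [-3.5, 0, 0]
    - [-3.5, 0, 0]
    - [-3.5, 0, 0]
    - [-3.5, 0, 0]
    - [-3.5, 0, 0]
    - [-3.5, 0, 0]
    - [-3.5, 0, 0]
    - [-3.5, 0, 0]
    - [-3.5, 0, 0]
    - [-3.5, 0, 0]
    - [-3.5, 0, 0]
    - [-3.5, 0, 0]
    - [-3.5, 0, 0]
    - [-3.5, 0, 0]
  jaw: [3, 3, 3, 3, 3, 3, 3, 3, 3, 3, 3, 5.2, 5.2, 5.2, 5.2, 5.2, 5.2, 5.2, 5.2, 5.2]

```text
clock: 41.15
position: [0.5039, -0.156, 0.1973]
eef_rot: [0.479, 0.518, -0.477, 0.524]
wrist_force: [-0.9, -0.2, -0.2]
width: 0.607
```

```bash
python3 pk.py w29 .038
python3 - <<'E'
from h import *
cap("top","t5");cap("side","s5")
d=load("w29")
E
```

```text
pack [ 503.5 -197.5] [39.4 48.4] 4.7 (289, 225, 51, 58)
pack [ 497.4 -124.2] [39.4 48.3] 4.9 (286, 127, 55, 67)
pack [491.5 -52.5] [39.5 48.2] 4.9 (284, 15, 60, 78)
```

View pics/w29.png

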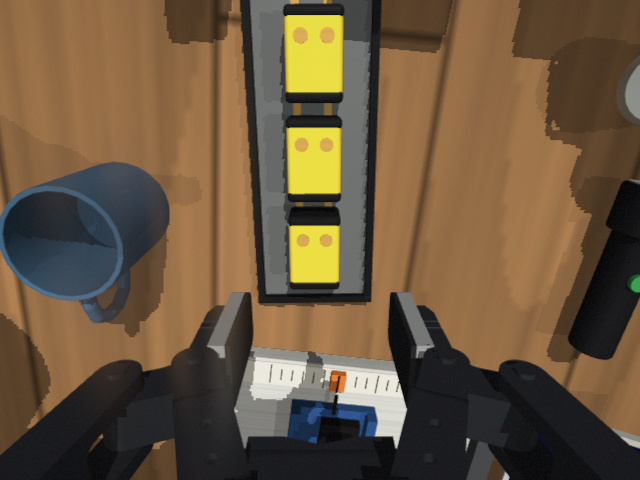

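View pics/t5.png

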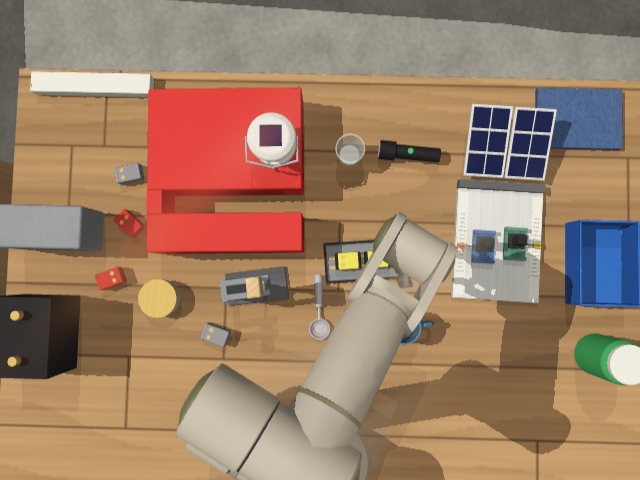

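View pics/s5.png

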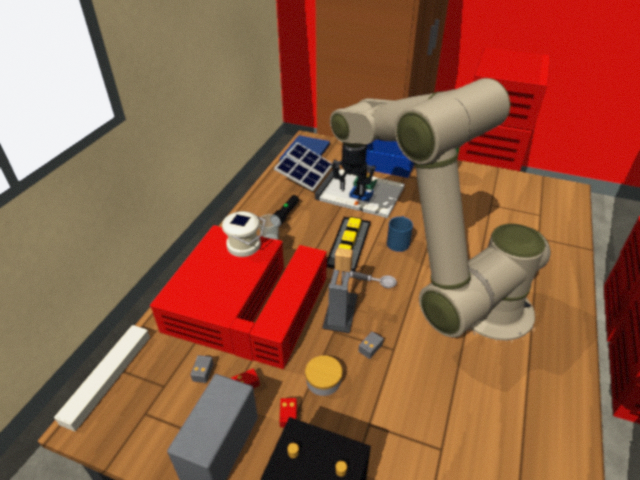

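carry_out:
  translation:
    - [-5, 0, 1]
    - [-10, 0, 3]
    - [-14, 0, 6]
    - [-14, 0, 10]
    - [-14, 0, 10]
    - [-14, 0, 10]
  twist:
    - [0, 0, 0]
    - [0, 0, 0]
    - [0, 0, 0]
    - [0, 0, 0]
    - [0, 0, 0]
    - [0, 0, 0]
  jaw: [8, 8, 8, 8, 8, 8]

```text
clock: 41.9
position: [0.5103, -0.2572, 0.3292]
eef_rot: [0.479, 0.522, -0.479, 0.519]
wrist_force: [0.3, -0.3, -0.9]
width: 0.936
```

```bash
python3 pk.py w30 .038
python3 - <<'E'
from h import *
d=load("w19"); P=[onz(d,q,.225) for q in [(299,181.5),(341,181.5),(341,244),(299.5,244)]]; print(np.mean(P,0),P)
crop("w30",200,200,400,420,"c30",2.7)
crop("w19",240,110,440,260,"c31")
E
```

```text
pack [ 503.5 -197.7] [39.4 48.1] 4.7 (300, 90, 40, 50)
pack [ 497.1 -124.2] [38.9 47.4] 4.7 (299, 8, 41, 55)
[0.42411883 0.1534972  0.225     ] [array([0.40455784, 0.13694616, 0.225     ]), array([0.40080521, 0.163922  , 0.225     ]), array([0.44360544, 0.17057256, 0.225     ]), array([0.44750684, 0.14254807, 0.225     ])]
c30 scale 2.7
c31 scale 4.0
```

View pics/w30.png

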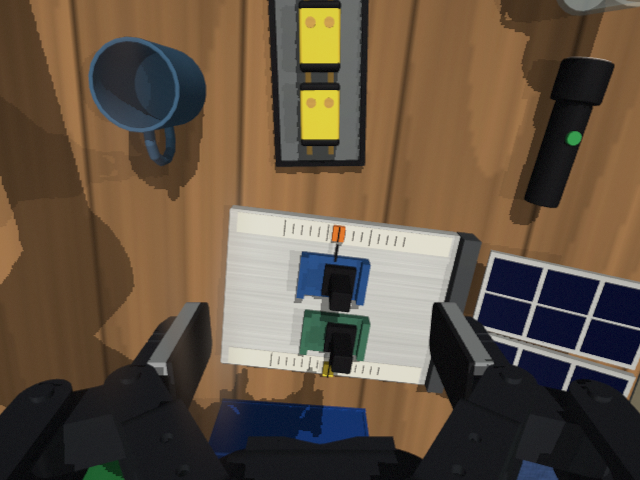

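View pics/c31.png

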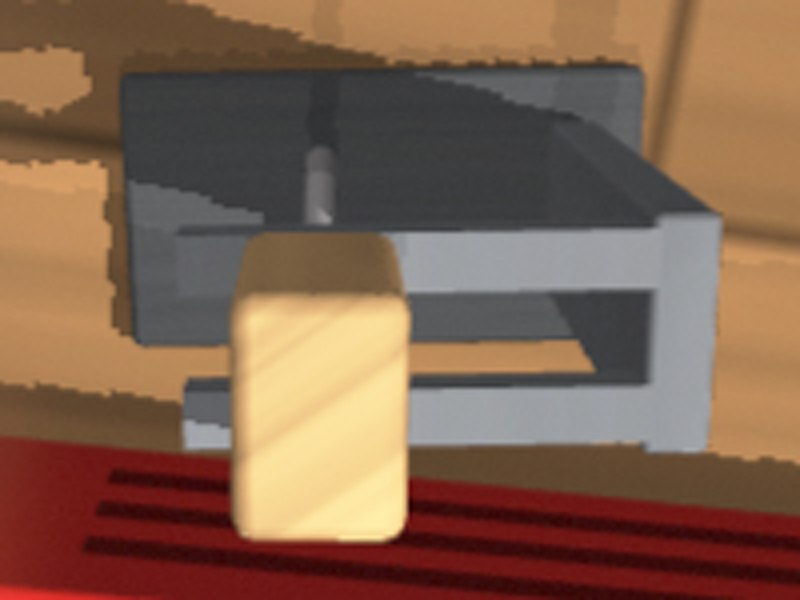

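All checks agree: the rod is hung, the packs are in the tray, and both pointers are on their marks. Handing in.

```bash
python3 -c "
from plant import ctrl
print(ctrl.finish_job()); s=ctrl.get_state(); print(s['clock'],s['wrist_force'])"
```

```text
the job is handed in; nothing more can be done
None
the job is handed in; nothing more can be done
```

I finished the job and handed it in at about 42 s of the 208 s allowed; the hand-in reports no verdict.

- **Panel:** I drew the blue carriage back to about 16 mm below its mark, then brought it up to it. I did the same with the green one, from about 17 mm below. Pictures after release put the blue pointer within about 1 mm of its line, and the green looks on its line (within about 1 mm when last measured, still in the grip). Each grip was left pushed upward. The play readings are not shown, but the grip's travel matched the full 14 mm.
- **Packs:** All three came out of the gap in one pull with the rod. I then placed them in the tray with the fingers. They lie flat, contact dots up, centred within about 2 mm across the tray, at about -74, 0 and +72 mm along it.
- **Rod:** It hangs on its fork, with its block measured about 2 mm from where it started. That is within the picture accuracy.
- **Everything else:** The last pictures show the bystanders and look-alikes where they were. I saw no pack knocked aside and no check failed. The last reading before hand-in showed only noise-level force on the arm, which was clear of everything.

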